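# Leak-test the sample containers

### The arm

A 7-joint arm with a two-finger parallel gripper is mounted at the origin on the work surface. World frame = base frame: x ahead of the robot, y to its left, z up, the work surface at z = 0. Lengths are in m, angles in rad, forces in N, time in s.
With the tool pointing down it reaches from about 0.4 to 0.875 m from the base axis. Payload 19.3 kg.
Tool frame: the origin (TCP) lies at the very end of the fingers, on their centre line; the grasp point (between the pads) lies 19 mm behind it; z points along the fingers, y is the line along which they close (so a half turn about z gives the same grasp; the last joint's range is limited). The gripper opens to 85 mm and grips with 20 to 120 N. Pads are 22 mm wide; open, the fingers measure 114 mm over their backs; the gripper's body (76 mm by 85 mm) begins 54 mm behind the grasp point. The pads swing forward as they close: fully open they stand 13 mm farther back than shut.
Start: joints at [-1.378, 0.521, -0.036, 1.599, 0.021, 1.021, -0.113], TCP at [0.162, 0.604, 0.231] pointing down, gripper open.
Joint ranges: [-2.91, 2.91], [-0.3, 2.13], [-1.5, 1.42], [0.17, 2.43], [-1.26, 4.41], [0.16, 1.93], [-2.52, 2.52]. Speed limits (rad/s): [1.89, 1.89, 2.39, 2.39, 3.01, 3.01, 3.01].

### API

Orientations are given as [roll, pitch, yaw] about the fixed x, y, z axes, in that order (R = Rz(yaw) Ry(pitch) Rx(roll)).
In Python, from workcell import observe, grab_frame, job_done gives the robot as it stands.
- The arm moves only by the tool move_arm, never from a script. Its argument "plan" is a list that holds one entry, the list of rows, each a list of 7 numbers: the shift along the tool's x, y, z each as a share of 0.02 m, from -1 to 1, then the turn, a rotation vector about the tool's x, y, z each as a share of 6 degrees, from -1 to 1, then the opening, from -1 (shut) to 1 (fully open). A call has exactly 10 rows; each row shifts and turns the commanded pose from where the row before left it, along the tool's axes as they then stand; what a row does not reach is not made up. A row lasts 1/10 s, in which the tool goes at most 50 mm and 8.59 degrees, less where a joint would pass 70% of its speed; a pose out of reach is approached as far as the arm can. A call with a number of a shift or a turn outside -1 to 1 is refused whole. A call with a gripper value outside its range is refused whole. The fingers move at their own pace and stop on an object; "grip_force" is the grip in N (left out, the last holds). Time passes only in rows, so rows that do not move let the fingers close, or fill a call up. It gives the time, the measured TCP pose, the force, the opening and the grip force at its end, in the units of the state.
- observe(): the state, without advancing time (a new reading comes with each control period).
- grab_frame(name): name is "scene" or "top" or "wrist"; returns a dict with "color" (400x640x3 uint8, red, green, blue), "intrinsics" (3x3 intrinsics, pixels), "position" and "orientation" of the camera in the world; the wrist camera has in their place "tool_from_camera" (4x4, takes a point from camera to tool coordinates, whose origin is the TCP and whose axes are the flange's). Camera axes: x right, y down, z forward; pixel columns grow to the right and rows downward; lengths in m; the calibration is good to about 2 mm. The wrist camera is an equidistant fisheye: a pixel r from the principal point sees the ray r / f radians off the axis. A picture is of the moment at which its call begins: read the wrist's pose just before it. There is no depth.
- job_done(): hands the job in; it is judged then, once.
The state is a dict: "clock": time; "qpos": joint angles; "qd": joint speeds; "joint_efforts": joint torques, N m; "position": TCP position; "tool_rot": TCP orientation; "force": force on the tool from outside, world axes, zero at the start; "moment": the same for the moment, N m; "grip_width": finger opening in m; "finger_force": force on a finger pad.
Only numpy, scipy, OpenCV 4.12 (cv2) and the standard library are available. Lean on these libraries where they do the work, as an engineer would, in place of code of your own. Each camera call takes 0.05 s, during which the arm holds its last target. There are 200 camera calls.

### The job

Run a vacuum leak test: take the rubber stopper out of the clear jar on the white test stand, put every small capped container standing loose on the grey mat into the jar through its neck (bring each down to the mouth before letting go, do not drop it from high above), then press the stopper's plug back into the neck until its head sits flat on the rim. Only when the jar is closed, throw the black pump switch lever beside it all the way over to on. Leave the calipers, spatula and tape roll where they lie; now and then something may get knocked aside, so see that all containers really end up inside.

Things in the scene. Friction and masses are not known exactly. Their poses are not given: they have to be found in the camera images.
- stand: White fixed test stand, a box 180 (its x) x 280 (its y) x 50 high, with the jar clamped on top at its y = +55 and the pump switch at its x = -30, y = -95. Origin: centre of its underside; at yaw 0 its x points away from the robot.
- jar_mouth (a point): Centre of the clear jar's mouth, in the plane of the rim, 165 above the bench. The neck is 58 inside, 68 outside, 21 long; below it the jar widens to 106 inside (116 outside). The jar is fixed to the stand. Axes as the stand's.
- jar_floor (a point): Centre of the jar's inner floor, 110 below the mouth. A fixed cone rises from the floor here (56 diameter, 24 high), so that things dropped in slide to the sides and do not pile up under the neck.
- stopper: Black rubber stopper, at first in the jar neck: tapered plug 22 long (42 diameter at its foot, 53 under the head), head disc 74 diameter x 8 thick that lies on the rim, and on it an upright grip knob 26 diameter x 30 high; 60 high in all. Stands stably on its plug on the bench. Origin: centre of the plug's foot, 22 below the jar mouth when seated; z: towards the knob.
- stopper_knob (a point): Middle of the stopper's grip knob, on its axis, 45 above its origin.
- vial_tall: Slim amber glass vial with black cap, round, 18 diameter x 46 high; origin: centre of its underside; z: up its axis towards the cap.
- vial_short: Clear glass vial with aluminium crimp cap, round, 23 diameter x 38 high; origin: centre of its underside; z: up its axis towards the cap.
- pot: Squat white plastic pot with screw lid, round, 36 diameter x 24 high; origin: centre of its underside; z: up its axis towards the cap.
- canister: Plain aluminium canister, round, 30 diameter x 34 high; origin: centre of its underside; z: up its axis towards the cap.
- bottle_square: White plastic bottle, square body 24 x 24 x 31 high, with a round cap 18 diameter on it, 44 high in all; origin: centre of its underside; z: up its axis towards the cap; x and y square to its sides.
- bottle_flat: Flat amber bottle, body 38 (its x) x 18 (its y) x 29 high, with a white round cap 15 diameter on it, 40 high in all; origin: centre of its underside; z: up its axis towards the cap.
- pump_switch (a joint): Pump switch lever's angle: 0 = off, leaning to the stand's -x (towards the robot) by 0.5; 1.0 = on, leaning to the stand's +x by 0.5. It stays where it is left.
- pump_switch_tip (a point): Tip of the black switch lever, 60 from its pivot.
- calipers: Bystander: steel calipers 150 long (its x) x 30 x 10 high, lying on the mat between the containers. Origin: centre of the underside.
- spatula: Bystander: lab spatula 120 long (its x), lying on the mat. Origin: near its middle, underside.
- tape_roll: Bystander: roll of label tape lying flat, 52 diameter x 18 high. Origin: centre of the underside.
Mind the look-alikes: they are no part of the job. Several things have the shape of the stopper; the one meant has the colours described above.

How it is judged:
By the outcome, as a careful person would: the job done as asked, in the order asked, and still so for the second after the job is handed in, with the robot touching nothing.
Of vial_tall, vial_short, pot, canister, bottle_square, bottle_flat only 4 to 6 are there at a start; the rules pass over those that are not, and their reading is None.
At some moment in a run one of vial_tall, vial_short, pot, canister, bottle_square, bottle_flat may be knocked a few centimetres aside while the robot is not near it.
It also fails if it takes over 210 s, if anything falls off the work surface, if the arm or the gripper's body presses on something with over 40 N, if the wrist force passes 120 N, or if a joint passes its speed limit or range.

## Working session

There is one attempt and no reset: what is moved stays moved. The work goes in short steps, Python scripts to look and compute and a tool call to move; the robot and the scene stay as the last step left them, time stands still between calls to the robot, and variables do not carry over. Pictures are saved under pics/ and viewed, at most 14 in all, crops included, and the job is handed in when it is done.

Besides the shell and the picture viewer there is one more tool, called as name(argument=value, ...), one argument or row to a line, values as JSON. move_arm: Moves the arm, as the interface text tells. Shift numbers are shares of 0.02 m and turn numbers shares of 6 degrees, none past 1 either way. Its arguments: {"type":"object","properties":{"plan":{"type":"array"},"grip_force":{"type":"number"}},"required":["plan"]}

```bash
mkdir -p pics; ls
python3 - <<'E'
from workcell import observe, grab_frame
import cv2,json,numpy as np
s=observe();print({k:np.round(v,3).tolist() for k,v in s.items()})
for n in("scene","top"):
    f=grab_frame(n);cv2.imwrite(f"pics/{n}0.png",f["color"][:,:,::-1]);print(n,np.round(f["intrinsics"],1).tolist(),np.round(f["position"],3),np.round(f["orientation"],4).tolist())
f=grab_frame("wrist");print(np.round(f["tool_from_camera"],4).tolist(),f["intrinsics"])
E
```

```text
pics
{'clock': 0.0, 'qpos': [-1.378, 0.522, -0.036, 1.6, 0.021, 1.021, -0.113], 'qd': [0.0, -0.001, 0.002, 0.001, 0.0, 0.0, -0.0], 'joint_efforts': [-0.0, -92.712, 1.98, -36.994, 0.018, 0.008, 0.0], 'position': [0.162, 0.603, 0.231], 'tool_rot': [-3.14, 0.0, 2.879], 'force': [-0.502, -0.616, 0.309], 'moment': [0.005, 0.009, 0.009], 'finger_force': 0.0, 'grip_width': 0.085}
scene [[394.3, 0.0, 320.3], [0.0, 394.3, 195.4], [0.0, 0.0, 1.0]] [1.246 0.211 0.661] [-2.2049, -0.0008, 1.8534]
top [[449.9, 0.0, 323.1], [0.0, 449.9, 195.5], [0.0, 0.0, 1.0]] [ 3.340e-01 -1.000e-03  1.125e+00] [-2.9367, -0.004, -1.5149]
[[-0.0002, -0.9613, -0.2754, 0.0693], [1.0, -0.0004, 0.0007, -0.0002], [-0.0008, -0.2754, 0.9613, -0.1431], [0.0, 0.0, 0.0, 1.0]] [[309.70691629   0.         321.41542628]
 [  0.         309.70691629 199.56819607]
 [  0.           0.           1.        ]]
```

View pics/top0.png

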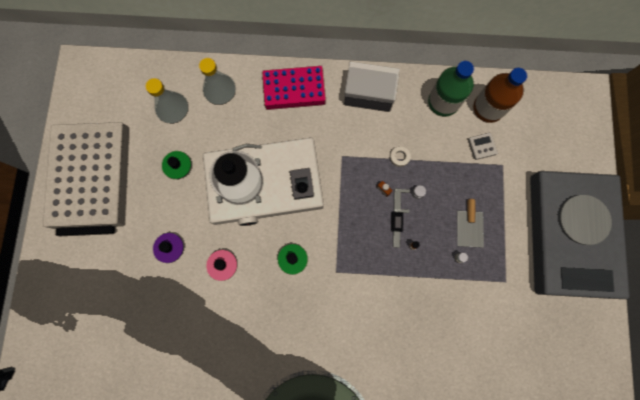

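View pics/scene0.png

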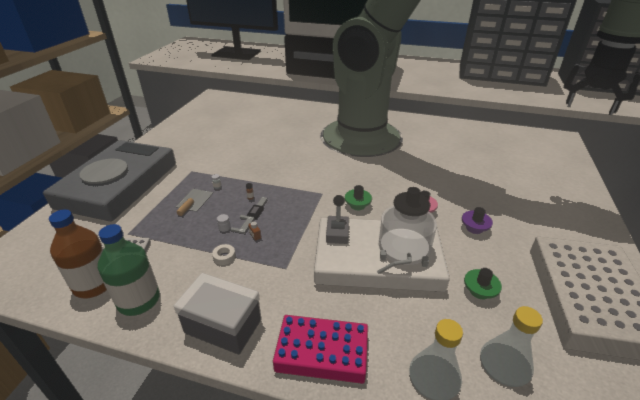

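The top view shows the jar with the black stopper at (231,170), the switch at (301,184), and the mat at (340–505, 158–280). There are small things on the mat at about (385,187), (420,191), (415,245) and (462,257). Stopper candidates are black on the jar (231,170), green (176,165), purple (168,248), pink (222,265) and green (292,258). The black one on the jar is the one described. Next I check it in a close crop.

```bash
cat > h.py <<'E'
import numpy as np,cv2
from scipy.spatial.transform import Rotation as R
from workcell import observe, grab_frame
def rot(o): return R.from_euler('xyz',o).as_matrix()
def onplane(f,uv,z):
    K=f["intrinsics"];d=rot(f["orientation"])@np.array([(uv[0]-K[0][2])/K[0][0],(uv[1]-K[1][2])/K[1][1],1])
    p=np.array(f["position"]);return p+d*(z-p[2])/d[2]
def wrist(n=None):
    s=observe();f=grab_frame("wrist");f["T"]=np.eye(4);f["T"][:3,:3]=rot(s["tool_rot"]);f["T"][:3,3]=s["position"]
    f["T"]=f["T"]@np.array(f["tool_from_camera"])
    if n: cv2.imwrite(n,f["color"][:,:,::-1])
    return f
def wplane(f,uv,z):
    K=f["intrinsics"];a=np.array([uv[0]-K[0][2],uv[1]-K[1][2]]);r=np.linalg.norm(a);t=r/K[0][0]
    d=f["T"][:3,:3]@np.r_[np.sin(t)*a/max(r,1e-9),np.cos(t)];p=f["T"][:3,3];return p+d*(z-p[2])/d[2]
def wproj(f,P):
    c=np.linalg.inv(f["T"])@np.r_[P,1];r=np.hypot(c[0],c[1]);t=np.arctan2(r,c[2]);K=f["intrinsics"]
    return np.array([K[0][2],K[1][2]])+K[0][0]*t*c[:2]/r
def proj(f,P):
    c=rot(f["orientation"]).T@(np.array(P)-f["position"]);K=f["intrinsics"];return np.array([K[0][2],K[1][2]])+K[0][0]*c[:2]/c[2]
def togo(P,yaw):
    "shift in units of 0.02 m in tool axes (tool down, current yaw) and yaw units"
    s=observe();M=rot(s["tool_rot"]);v=M.T@(np.array(P)-s["position"])/0.02
    dy=(yaw-s["tool_rot"][2]+np.pi/2)%np.pi-np.pi/2
    return np.round(v,2),"turn about tool z units",round(-np.degrees(dy)/6,2)
E
python3 - <<'E'
from h import *
f=grab_frame("top");im=f["color"][:,:,::-1]
a=cv2.resize(im[150:285,335:510],None,fx=3.4,fy=3.4,interpolation=cv2.INTER_CUBIC)
b=cv2.resize(im[130:230,195:330],None,fx=2.2,fy=2.2,interpolation=cv2.INTER_CUBIC)
b=cv2.copyMakeBorder(b,0,0,0,a.shape[1]-b.shape[1],cv2.BORDER_CONSTANT)
c=np.vstack([a,b])[:600];print(c.shape);cv2.imwrite("pics/crop1.png",c)
for uv,z in [((385,187),.035),((420,191),.03),((415,245),.04),((462,257),.03),((472,205),.02),((470,230),.01),((397,225),.01),((400,156),.015)]: print(uv,onplane(f,uv,z).round(3))
for uv in [(204,153),(315,140),(322,211),(209,221)]: print('stand',onplane(f,uv,.05).round(3))
print('knob',onplane(f,(236,162),.203).round(3))
E
```

```text
(600, 595, 3)
(385, 187) [ 0.59  -0.145  0.035]
(420, 191) [ 0.586 -0.233  0.03 ]
(415, 245) [ 0.45  -0.221  0.04 ]
(462, 257) [ 0.428 -0.337  0.03 ]
(472, 205) [ 0.56  -0.366  0.02 ]
(470, 230) [ 0.498 -0.363  0.01 ]
(397, 225) [ 0.5   -0.181  0.01 ]
(400, 156) [ 0.679 -0.184  0.015]
stand [0.648 0.309 0.05 ]
stand [0.697 0.035 0.05 ]
stand [0.518 0.008 0.05 ]
stand [0.479 0.278 0.05 ]
knob [0.587 0.195 0.203]
```

View pics/crop1.png

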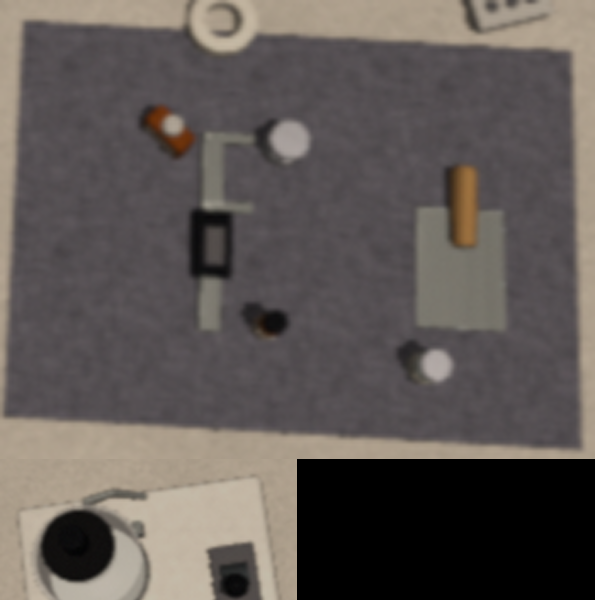

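The mat crop, at scale 3.4 from (335,150), shows four containers. The amber flat bottle has its cap at (386,187), and the metallic round canister is at (420,191). The vial with the black cap is at (415,245), and the light-capped short vial is at (463,257). The calipers, spatula and tape are bystanders. The black stopper is on the jar at about (231,168).

Run:
```python
from h import *
t=grab_frame("top");s=grab_frame("scene")
def dark(f,x0,y0,x1,y1):
    g=f["color"][y0:y1,x0:x1].max(2);m=(g<50).astype(np.uint8)
    n,l,st,c=cv2.connectedComponentsWithStats(m);i=1+st[1:,4].argmax();(cx,cy),r=cv2.minEnclosingCircle(np.argwhere(l==i)[:,::-1].astype(np.float32))
    return c[i]+[x0,y0],(cx+x0,cy+y0,r),st[i]+[x0,y0,0,0,0]
print(dark(t,205,145,255,195)); print(dark(s,385,180,445,222)); 
c,cc,_=dark(t,205,145,255,195); p=onplane(t,cc[:2],.171);print('stopper by circle',p.round(4),'by knob',onplane(t,(230.5,168.2),.2).round(4))
print('proj in scene of knob top, head',proj(s,[p[0],p[1],.203]),proj(s,[p[0],p[1],.171]))
for u in (236,230,232): pass
print('place',onplane(t,(350,138),0).round(3),'switch tip px->',onplane(t,(301,184),.11).round(3))
cv2.imwrite("pics/crop2.png",cv2.resize(s["color"][170:290,305:460,::-1],None,fx=5,fy=5,interpolation=cv2.INTER_CUBIC))
for n,uv,z in [('flat',(385.9,186.8),.04),('can',(420,191.2),.034),('tall',(415.3,244.7),.046),('short',(463.2,257.4),.038)]:
    q=onplane(t,uv,z);print(n,q.round(4),proj(s,q))
print(togo([p[0],p[1],.24],observe()["tool_rot"][2]))
```

```text
(array([229.78973717, 168.99749687]), (229.57653045654297, 168.64795875549316, 16.325777053833008), array([214, 154,  32,  31, 799]))Traceback (most recent call last):
  File "<stdin>", line 7, in <module>
  File "<stdin>", line 5, in dark
ValueError: attempt to get argmax of an empty sequence
```

Run:
```python
from h import *
t=grab_frame("top");s=grab_frame("scene")
p=onplane(t,(229.6,168.6),.171);print('stopper by circle',p.round(4),'by knob',onplane(t,(230.5,168.2),.2).round(4))
print('proj in scene of knob top, head',proj(s,[p[0],p[1],.203]),proj(s,[p[0],p[1],.171]))
print('place',onplane(t,(350,138),0).round(3),'switch tip px->',onplane(t,(301,184),.11).round(3))
cv2.imwrite("pics/crop2.png",cv2.resize(s["color"][170:290,305:460,::-1],None,fx=5,fy=5,interpolation=cv2.INTER_CUBIC))
for n,uv,z in [('flat',(385.9,186.8),.04),('can',(420,191.2),.034),('tall',(415.3,244.7),.046),('short',(463.2,257.4),.038)]:
    q=onplane(t,uv,z);print(n,q.round(4),proj(s,q))
print(togo([p[0],p[1],.24],observe()["tool_rot"][2]))
```

```text
stopper by circle [0.5802 0.2139 0.171 ] by knob [0.5737 0.2056 0.2   ]
proj in scene of knob top, head [414.73057656 190.8020938 ] [412.49351114 203.54797414]
place [ 0.725 -0.054  0.   ] switch tip px-> [0.569 0.059 0.11 ]
flat [ 0.5896 -0.1468  0.04  ] [253.83016572 223.35347812]
can [ 0.5847 -0.2325  0.034 ] [223.14510024 217.69415428]
tall [ 0.4499 -0.2203  0.046 ] [249.72890227 184.87384259]
short [ 0.4268 -0.3373  0.038 ] [215.68774004 176.1799895 ]
(array([-25.23, -13.38,  -0.44]), 'turn about tool z units', np.float64(-0.0))
```

View pics/crop2.png

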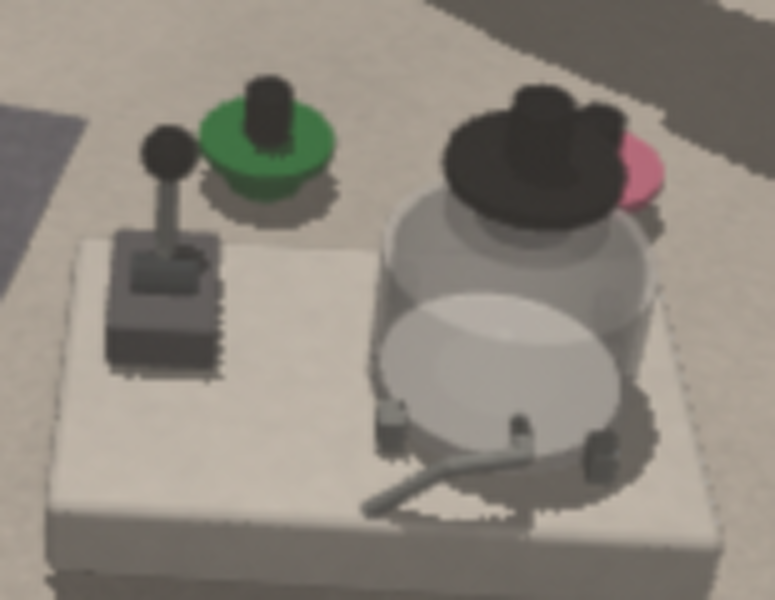

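The crop confirms it: black head and knob on the clear jar, with the head centre at scene pixel (412,203) and the knob top at (414,189). Both agree with the top-view fix of (0.580, 0.214). The lever ball is at (339,200). Moving over the stopper.

move_arm(
  plan=[
    [[-0.84, -0.44, -0.05, 0, 0, 0, 1], [-0.84, -0.44, -0.05, 0, 0, 0, 1], [-0.84, -0.44, -0.05, 0, 0, 0, 1], [-0.84, -0.44, -0.05, 0, 0, 0, 1], [-0.84, -0.44, -0.05, 0, 0, 0, 1], [-0.84, -0.44, -0.05, 0, 0, 0, 1], [-0.84, -0.44, -0.05, 0, 0, 0, 1], [-0.84, -0.44, -0.05, 0, 0, 0, 1], [-0.84, -0.44, -0.05, 0, 0, 0, 1], [-0.84, -0.44, -0.05, 0, 0, 0, 1]],
  ],
)

```text
clock: 1.4
position: [0.3032, 0.4734, 0.2416]
tool_rot: [3.141, 0.0, 2.878]
force: [-0.2, 0.6, 0.2]
grip_width: 0.0854
finger_force: 0.0
```

move_arm(
  plan=[
    [[-0.84, -0.44, 0, 0, 0, 0, 1], [-0.84, -0.44, 0, 0, 0, 0, 1], [-0.84, -0.44, 0, 0, 0, 0, 1], [-0.84, -0.44, 0, 0, 0, 0, 1], [-0.84, -0.44, 0, 0, 0, 0, 1], [-0.84, -0.44, 0, 0, 0, 0, 1], [-0.84, -0.44, 0, 0, 0, 0, 1], [-0.84, -0.44, 0, 0, 0, 0, 1], [-0.84, -0.44, 0, 0, 0, 0, 1], [-0.84, -0.44, 0, 0, 0, 0, 1]],
  ],
)

```text
clock: 2.4
position: [0.4422, 0.3445, 0.2415]
tool_rot: [3.141, 0.0, 2.878]
force: [0.1, -0.5, -0.7]
grip_width: 0.085
finger_force: 0.0
```

move_arm(
  plan=[
    [[-0.84, -0.44, 0, 0, 0, 0, 1], [-0.84, -0.44, 0, 0, 0, 0, 1], [-0.84, -0.44, 0, 0, 0, 0, 1], [-0.84, -0.44, 0, 0, 0, 0, 1], [-0.84, -0.44, 0, 0, 0, 0, 1], [-0.84, -0.44, 0, 0, 0, 0, 1], [-0.84, -0.44, 0, 0, 0, 0, 1], [-0.84, -0.44, 0, 0, 0, 0, 1], [-0.84, -0.44, 0, 0, 0, 0, 1], [0, 0, 0, 0, 0, 0, 1]],
  ],
)

```text
clock: 3.4
position: [0.5683, 0.2269, 0.2414]
tool_rot: [-3.141, 0.001, 2.875]
force: [-0.9, -0.2, -0.2]
grip_width: 0.0854
finger_force: 0.0
```

Run:
```python
from h import *
s=observe();print(s["clock"],s["position"],s["tool_rot"],np.round(s["qpos"],2))
f=wrist("pics/w1.png")
for z in (.173,.203): print(wproj(f,[.5802,.2139,z]))
print(togo([.5802,.2139,.176],s["tool_rot"][2]))
```

```text
3.4 [0.56828555 0.22688243 0.24140194] [-3.14083845e+00  1.02464799e-03  2.87478452e+00] [-0.54  0.49  0.08  1.63 -0.05  1.02  0.87]
[308.80771108 230.35896309]
[307.04258611 247.55438984]
(array([-0.81, -0.53,  3.27]), 'turn about tool z units', np.float64(0.01))
```

View pics/w1.png

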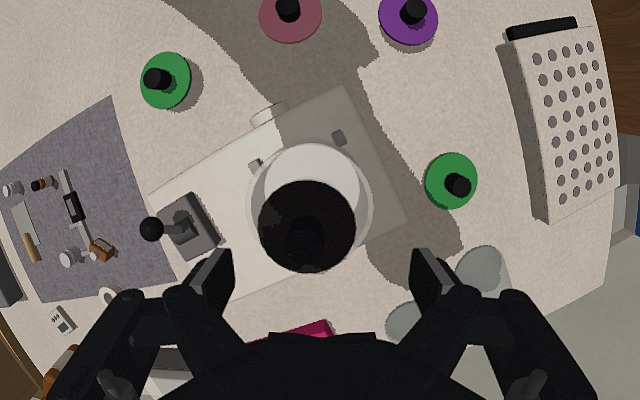

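The wrist view has the stopper head at (308,227) and the knob at about (307,245), as predicted. Descending, gripping and lifting.

move_arm(
  plan=[
    [[-0.81, -0.55, 0, 0, 0, 0, 1], [0, 0, 0.8, 0, 0, 0, 1], [0, 0, 0.8, 0, 0, 0, 1], [0, 0, 0.8, 0, 0, 0, 1], [0, 0, 0.5, 0, 0, 0, 1], [0, 0, 0.3, 0, 0, 0, 1], [0, 0, 0, 0, 0, 0, 1], [0, 0, 0, 0, 0, 0, -1], [0, 0, 0, 0, 0, 0, -1], [0, 0, 0, 0, 0, 0, -1]],
  ],
  grip_force=60,
)

```text
clock: 4.45
position: [0.5795, 0.2158, 0.1778]
tool_rot: [3.141, 0.001, 2.879]
force: [0.4, 0.2, 0.2]
grip_width: 0.044
finger_force: 0.0
```

move_arm(
  plan=[
    [[0, 0, 0, 0, 0, 0, -1], [0, 0, 0, 0, 0, 0, -1], [0, 0, 0, 0, 0, 0, -1], [0, 0, 0, 0, 0, 0, -1], [0, 0, 0, 0, 0, 0, -1], [0, 0, -0.2, 0, 0, 0, -1], [0, 0, -0.3, 0, 0, 0, -1], [0, 0, -0.5, 0, 0, 0, -1], [0, 0, -0.5, 0, 0, 0, -1], [0, 0, -0.5, 0, 0, 0, -1]],
  ],
)

```text
clock: 5.45
position: [0.5795, 0.2157, 0.2185]
tool_rot: [3.141, 0.0, 2.879]
force: [-0.5, 0.1, -2.1]
grip_width: 0.0247
finger_force: 58.9
```

Run:
```python
from h import *
s=observe();print(togo([.725,-.056,.24],s["tool_rot"][2]))
```

```text
(array([-10.56, -11.23,  -1.07]), 'turn about tool z units', np.float64(-0.0))
```

move_arm(
  plan=[
    [[0, 0, -1, 0, 0, 0, -1], [-0.5, -0.5, -0.5, 0, 0, 0, -1], [-0.9, -0.95, 0, 0, 0, 0, -1], [-0.9, -0.95, 0, 0, 0, 0, -1], [-0.9, -0.95, 0, 0, 0, 0, -1], [-0.9, -0.95, 0, 0, 0, 0, -1], [-0.9, -0.95, 0, 0, 0, 0, -1], [-0.9, -0.95, 0, 0, 0, 0, -1], [-0.9, -0.95, 0, 0, 0, 0, -1], [-0.9, -0.95, 0, 0, 0, 0, -1]],
  ],
)

```text
clock: 6.45
position: [0.6865, 0.0172, 0.2477]
tool_rot: [-3.141, 0.0, 2.878]
force: [-0.4, 0.1, -0.9]
grip_width: 0.024
finger_force: 59.0
```

move_arm(
  plan=[
    [[-0.9, -0.95, 0, 0, 0, 0, -1], [-0.9, -0.95, 0, 0, 0, 0, -1], [-0.9, -0.95, 0, 0, 0, 0, -1], [-0.9, -0.95, 0, 0, 0, 0, -1], [0, 0, 1, 0, 0, 0, -1], [0, 0, 1, 0, 0, 0, -1], [0, 0, 1, 0, 0, 0, -1], [0, 0, 1, 0, 0, 0, -1], [0, 0, 1, 0, 0, 0, -1], [0, 0, 1, 0, 0, 0, -1]],
  ],
)

```text
clock: 7.45
position: [0.7357, -0.074, 0.1268]
tool_rot: [-3.141, 0.0, 2.878]
force: [0.5, -0.2, -2.0]
grip_width: 0.0241
finger_force: 59.0
```

move_arm(
  plan=[
    [[0, 0, 1, 0, 0, 0, -1], [0, 0, 1, 0, 0, 0, -1], [0, 0, 0.5, 0, 0, 0, -1], [0, 0, 0.5, 0, 0, 0, -1], [0, 0, 0.3, 0, 0, 0, -1], [0, 0, 0, 0, 0, 0, -1], [0, 0, 0, 0, 0, 0, -1], [0, 0, 0, 0, 0, 0, -1], [0, 0, 0, 0, 0, 0, -1], [0, 0, 0, 0, 0, 0, -1]],
  ],
)

```text
clock: 8.45
position: [0.7359, -0.0729, 0.0617]
tool_rot: [3.141, 0.0, 2.879]
force: [-0.5, 0.5, -1.8]
grip_width: 0.0244
finger_force: 59.0
```

move_arm(
  plan=[
    [[0, 0, 0.5, 0, 0, 0, -1], [0, 0, 0.4, 0, 0, 0, -1], [0, 0, 0.2, 0, 0, 0, -1], [0, 0, 0.1, 0, 0, 0, -1], [0, 0, 0.05, 0, 0, 0, -1], [0, 0, 0, 0, 0, 0, -1], [0, 0, 0, 0, 0, 0, -1], [0, 0, 0, 0, 0, 0, -1], [0, 0, 0, 0, 0, 0, -1], [0, 0, 0, 0, 0, 0, -1]],
  ],
)

```text
clock: 9.45
position: [0.7358, -0.0729, 0.0364]
tool_rot: [3.142, 0.0, 2.879]
force: [0.4, 0.3, -2.2]
grip_width: 0.0241
finger_force: 59.0
```

move_arm(
  plan=[
    [[0, 0, 0.05, 0, 0, 0, -1], [0, 0, 0.05, 0, 0, 0, -1], [0, 0, 0.03, 0, 0, 0, -1], [0, 0, 0, 0, 0, 0, -1], [0, 0, 0, 0, 0, 0, 0.2], [0, 0, 0, 0, 0, 0, 0.2], [0, 0, 0, 0, 0, 0, 0.2], [0, 0, 0, 0, 0, 0, 1], [0, 0, 0, 0, 0, 0, 1], [0, 0, 0, 0, 0, 0, 1]],
  ],
)

```text
clock: 10.45
position: [0.7357, -0.0728, 0.0337]
tool_rot: [-3.142, -0.0, 2.879]
force: [-0.7, -0.2, 0.5]
grip_width: 0.085
finger_force: 0.0
```

move_arm(
  plan=[
    [[0, 0, 0, 0, 0, 0, 1], [0, 0, -0.5, 0, 0, 0, 1], [0, 0, -1, 0, 0, 0, 1], [0, 0, -1, 0, 0, 0, 1], [0, 0, -1, 0, 0, 0, 1], [0, 0, -1, 0, 0, 0, 1], [0, 0, -1, 0, 0, 0, 1], [0, 0, -1, 0, 0, 0, 1], [0, 0, -1, 0, 0, 0, 1], [0, 0, 0, 0, 0, 0, 1]],
  ],
)

```text
clock: 11.45
position: [0.737, -0.0731, 0.1877]
tool_rot: [3.141, 0.005, 2.879]
force: [1.0, 0.9, 0.0]
grip_width: 0.0854
finger_force: 0.0
```

Run:
```python
from h import *
s=observe();print(s["clock"],s["position"],s["tool_rot"])
f=wrist();h=f["color"][:,:,::-1].copy()
print('stopper head exp',wproj(f,[.7358,-.0729,.026]),[ (n,wproj(f,q).round(0)) for n,q in dict(flat=[.5896,-.1468,.04],can=[.5847,-.2325,.034],tall=[.45,-.22,.046],short=[.4268,-.3373,.038]).items()])
cv2.imwrite("pics/w2.png",h)
```

```text
11.45 [ 0.73703962 -0.07312956  0.18770511] [3.14061473 0.00473221 2.87856223]
stopper head exp [321.15420784 180.40313296] [('flat', array([207.,  62.])), ('can', array([139.,  89.])), ('tall', array([122., -23.])), ('short', array([55., 12.]))]
```

View pics/w2.png

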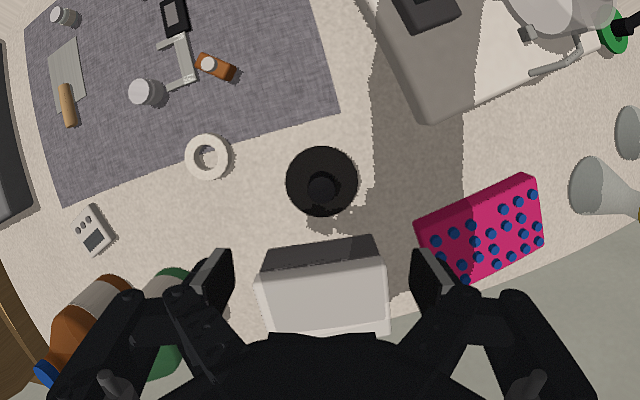

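The stopper stands upright at (321,182), as expected. The flat bottle's cap is at (207,64) and the canister at (146,88). Next is the flat bottle. I use the wrist view to fix its position and axis.

Run:
```python
from h import *
t=grab_frame("top")
def find(f,box,lo,hi):
    x0,y0,x1,y1=box;hsv=cv2.cvtColor(np.ascontiguousarray(f["color"][y0:y1,x0:x1]),cv2.COLOR_RGB2HSV)
    m=cv2.inRange(hsv,lo,hi);n,l,st,c=cv2.connectedComponentsWithStats(m);i=1+st[1:,4].argmax();return c[i]+[x0,y0],(np.argwhere(l==i)[:,::-1]+[x0,y0]).astype(np.float32)
f=wrist()
c,P=find(f,(185,40,250,95),(0,120,60),(20,255,255));Q=np.array([wplane(f,p,.029)[:2] for p in P]);r=cv2.minAreaRect((Q*1000).astype(np.float32));print(r)
print('cap',wplane(f,(207,64),.04),cv2.boxPoints(r).round(0).tolist())
c,P=find(t,(375,175,400,200),(0,120,40),(20,255,255));print(c,onplane(t,c,.025))
print(togo([.589,-.146,.15],np.radians(45)))
```

```text
((592.229248046875, -145.99951171875), (39.193115234375, 17.559581756591797), 47.386898040771484)
cap [ 0.5906044  -0.14657414  0.04      ] [[573.0, -154.0], [585.0, -166.0], [612.0, -138.0], [599.0, -126.0]]Traceback (most recent call last):
  File "<stdin>", line 9, in <module>
  File "<stdin>", line 5, in find
ValueError: attempt to get argmax of an empty sequence
```

move_arm(
  plan=[
    [[0.87, -0.78, 0, 0, 0, 0, 1], [0.87, -0.78, 0, 0, 0, 0, 1], [0.87, -0.78, 0, 0, 0, 0, 1], [0.87, -0.78, 0, 0, 0, 0, 1], [0.87, -0.78, 0, 0, 0, 0, 1], [0.87, -0.78, 0, 0, 0, 0, 1], [0.87, -0.78, 0, 0, 0, 0, 1], [0, 0, 0, 0, 0, 1, 1], [0, 0, 0, 0, 0, 1, 1], [0, 0, 0, 0, 0, 1, 1]],
  ],
)

```text
clock: 12.6
position: [0.5893, -0.1467, 0.1832]
tool_rot: [-3.141, -0.001, 2.56]
force: [0.3, 0.4, 0.3]
grip_width: 0.0854
finger_force: 0.0
```

move_arm(
  plan=[
    [[0, 0, 0, 0, 0, 1, 1], [0, 0, 0, 0, 0, 1, 1], [0, 0, 0, 0, 0, 1, 1], [0, 0, 0, 0, 0, 1, 1], [0, 0, 0, 0, 0, 1, 1], [0, 0, 0, 0, 0, 1, 1], [0, 0, 0, 0, 0, 1, 1], [0, 0, 0, 0, 0, 1, 1], [0, 0, 0, 0, 0, 1, 1], [0, 0, 0, 0, 0, 1, 1]],
  ],
)

```text
clock: 13.6
position: [0.5893, -0.1466, 0.1831]
tool_rot: [-3.14, 0.0, 1.513]
force: [0.1, 0.7, -0.6]
grip_width: 0.0854
finger_force: 0.0
```

move_arm(
  plan=[
    [[0, 0, 0.3, 0, 0, 1, 1], [0, 0, 0.3, 0, 0, 1, 1], [0, 0, 0.3, 0, 0, 1, 1], [0, 0, 0.3, 0, 0, 1, 1], [0, 0, 0.3, 0, 0, 1, 1], [0, 0, 0.3, 0, 0, 1, 1], [0, 0, 0.3, 0, 0, 0.6, 1], [0, 0, 0.3, 0, 0, 0, 1], [0, 0, 0, 0, 0, 0, 1], [0, 0, 0, 0, 0, 0, 1]],
  ],
)

```text
clock: 14.6
position: [0.5896, -0.1468, 0.1356]
tool_rot: [-3.141, 0.0, 0.828]
force: [1.2, 0.4, 0.7]
grip_width: 0.0851
finger_force: 0.0
```

Run:
```python
from h import *
s=observe();print(s["clock"],s["position"],s["tool_rot"],np.round(s["qpos"],2))
f=wrist("pics/w3.png");print([ (n,wproj(f,q).round(0)) for n,q in dict(flat=[.591,-.1465,.04],can=[.5847,-.2325,.034],tall=[.45,-.22,.046],short=[.4268,-.3373,.038]).items()])
print(togo([.591,-.1465,.012],np.radians(47.4)))
```

```text
14.6 [ 0.58960012 -0.14675685  0.13561616] [-3.14133061e+00  2.54675147e-04  8.27768149e-01] [-0.26  0.7   0.62  1.75 -0.52  0.86 -0.15]
[('flat', array([322., 200.])), ('can', array([381., 270.])), ('tall', array([268., 345.])), ('short', array([329., 400.]))]
(array([0.05, 0.04, 6.19]), 'turn about tool z units', np.float64(0.0))
```

View pics/w3.png

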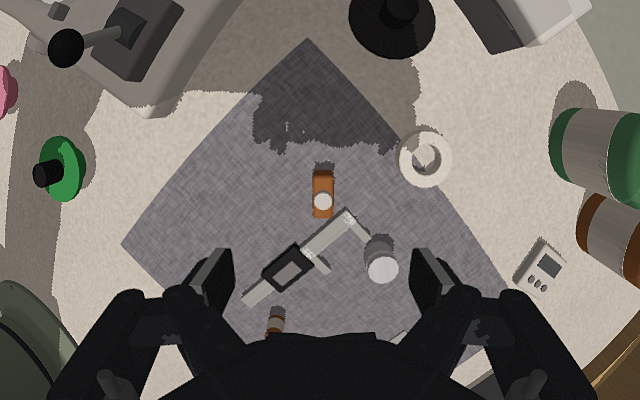

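The flat bottle is at (322,201), aligned with the fingers. The canister is at (381,265), and the amber body of the tall vial at (276,322). Descending to grasp.

move_arm(
  plan=[
    [[0.05, 0.04, 0.8, 0, 0, 0, 1], [0, 0, 0.9, 0, 0, 0, 1], [0, 0, 0.9, 0, 0, 0, 1], [0, 0, 0.9, 0, 0, 0, 1], [0, 0, 0.9, 0, 0, 0, 1], [0, 0, 0.9, 0, 0, 0, 1], [0, 0, 0.6, 0, 0, 0, 1], [0, 0, 0.29, 0, 0, 0, 1], [0, 0, 0, 0, 0, 0, -1], [0, 0, 0, 0, 0, 0, -1]],
  ],
  grip_force=40,
)

```text
clock: 15.65
position: [0.5913, -0.1466, 0.0124]
tool_rot: [3.141, -0.0, 0.826]
force: [0.2, -0.1, 0.5]
grip_width: 0.059
finger_force: 0.0
```

move_arm(
  plan=[
    [[0, 0, 0, 0, 0, 0, -1], [0, 0, 0, 0, 0, 0, -1], [0, 0, 0, 0, 0, 0, -1], [0, 0, 0, 0, 0, 0, -1], [0, 0, 0, 0, 0, 0, -1], [0, 0, 0, 0, 0, 0, -1], [0, 0, 0, 0, 0, 0, -1], [0, 0, -0.5, 0, 0, 0, -1], [0, 0, -1, 0, 0, 0, -1], [0, 0, -1, 0, 0, 0, -1]],
  ],
)

```text
clock: 16.65
position: [0.5908, -0.1466, 0.063]
tool_rot: [-3.141, 0.0, 0.826]
force: [1.3, -0.1, 0.7]
grip_width: 0.0174
finger_force: 39.2
```

move_arm(
  plan=[
    [[0, 0, -1, 0, 0, 0, -1], [0, 0, -1, 0, 0, 0, -1], [0, 0, -1, 0, 0, 0, -1], [0, 0, -1, 0, 0, 0, -1], [0, 0, -1, 0, 0, 0, -1], [0, 0, -1, 0, 0, 0, -1], [0, 0, -1, 0, 0, 0, -1], [0, 0, -1, 0, 0, 0, -1], [0, 0, -1, 0, 0, 0, -1], [0, 0, 0, 0, 0, 0, -1]],
  ],
)

```text
clock: 17.65
position: [0.5917, -0.147, 0.245]
tool_rot: [3.139, -0.002, 0.826]
force: [1.4, 0.3, -0.8]
grip_width: 0.017
finger_force: 39.2
```

Run:
```python
from h import *
s=observe();print(togo([.580,.214,.235],s["tool_rot"][2]))
```

```text
(array([ 12.87, -12.67,   0.49]), 'turn about tool z units', np.float64(-0.0))
```

move_arm(
  plan=[
    [[0.92, -0.905, 0, 0, 0, 0, -1], [0.92, -0.905, 0, 0, 0, 0, -1], [0.92, -0.905, 0, 0, 0, 0, -1], [0.92, -0.905, 0, 0, 0, 0, -1], [0.92, -0.905, 0, 0, 0, 0, -1], [0.92, -0.905, 0, 0, 0, 0, -1], [0.92, -0.905, 0, 0, 0, 0, -1], [0.92, -0.905, 0, 0, 0, 0, -1], [0.92, -0.905, 0, 0, 0, 0, -1], [0.92, -0.905, 0, 0, 0, 0, -1]],
  ],
)

```text
clock: 18.65
position: [0.5821, 0.1125, 0.2419]
tool_rot: [-3.141, 0.0, 0.826]
force: [0.7, -0.6, 0.5]
grip_width: 0.0167
finger_force: 39.2
```

move_arm(
  plan=[
    [[0.92, -0.905, 0, 0, 0, 0, -1], [0.92, -0.905, 0, 0, 0, 0, -1], [0.92, -0.905, 0, 0, 0, 0, -1], [0.92, -0.905, 0, 0, 0, 0, -1], [0, 0, 0.3, 0, 0, 0, -1], [0, 0, 0.5, 0, 0, 0, -1], [0, 0, 0.7, 0, 0, 0, -1], [0, 0, 0.5, 0, 0, 0, -1], [0, 0, 0, 0, 0, 0, -1], [0, 0, 0, 0, 0, 0, -1]],
  ],
)

```text
clock: 19.65
position: [0.5793, 0.2141, 0.2018]
tool_rot: [3.142, 0.0, 0.825]
force: [-0.6, -0.8, 0.4]
grip_width: 0.0167
finger_force: 39.2
```

Run:
```python
from h import *
s=observe();print(s["position"],s["tool_rot"],togo([.580,.2145,.168],s["tool_rot"][2]))
f=wrist("pics/w4.png");print(wproj(f,[.580,.2145,.165]),s["grip_width"])
```

```text
[0.57931625 0.21409385 0.20176577] [3.14154268e+00 4.74016337e-04 8.25467435e-01] (array([0.04, 0.01, 1.69]), 'turn about tool z units', np.float64(-0.0))
[320.81947288 227.13789427] 0.016677384541791167
```

View pics/w4.png

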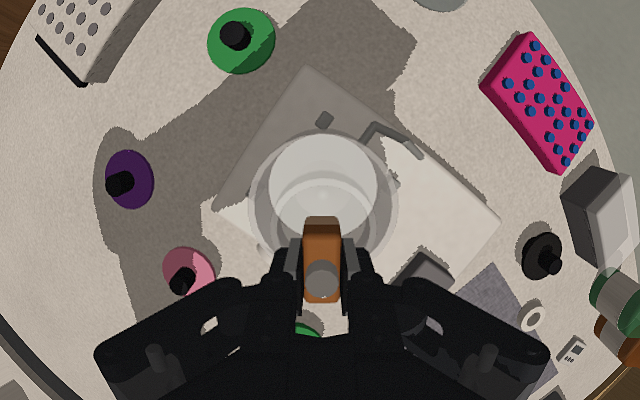

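The wrist view shows the bottle upright in the fingers over the neck, with the mouth centred at about (321,227). Lowering and releasing.

move_arm(
  plan=[
    [[0.04, 0.01, 0.6, 0, 0, 0, -1], [0, 0, 0.5, 0, 0, 0, -1], [0, 0, 0.4, 0, 0, 0, -1], [0, 0, 0.2, 0, 0, 0, -1], [0, 0, 0, 0, 0, 0, -1], [0, 0, 0, 0, 0, 0, -1], [0, 0, 0, 0, 0, 0, 1], [0, 0, 0, 0, 0, 0, 1], [0, 0, 0, 0, 0, 0, 1], [0, 0, 0, 0, 0, 0, 1]],
  ],
)

```text
clock: 20.7
position: [0.5799, 0.2151, 0.168]
tool_rot: [3.142, -0.0, 0.826]
force: [0.1, -0.5, -0.6]
grip_width: 0.0741
finger_force: 0.0
```

move_arm(
  plan=[
    [[0, 0, 0, 0, 0, 0, 1], [0, 0, 0, 0, 0, 0, 1], [0, 0, -0.8, 0, 0, 0, 1], [0, 0, -0.8, 0, 0, 0, 1], [0, 0, -0.8, 0, 0, 0, 1], [0, 0, -0.8, 0, 0, 0, 1], [0, 0, 0, 0, 0, 0, 1], [0, 0, 0, 0, 0, 0, 1], [0, 0, 0, 0, 0, 0, 1], [0, 0, 0, 0, 0, 0, 1]],
  ],
)

```text
clock: 21.7
position: [0.5797, 0.2151, 0.2315]
tool_rot: [-3.141, 0.001, 0.826]
force: [-0.4, 0.2, 0.7]
grip_width: 0.0855
finger_force: 0.0
```

Run:
```python
from h import *
s=observe();print(s["position"])
t=grab_frame("top");w=wrist();
h=cv2.cvtColor(np.ascontiguousarray(w["color"]),cv2.COLOR_RGB2HSV);m=cv2.inRange(h,(0,110,40),(20,255,255));n,l,st,c=cv2.connectedComponentsWithStats(m)
print([(st[i].tolist()) for i in range(1,n) if st[i][4]>40])
a=w["color"][100:330,200:440,::-1];b=cv2.resize(t["color"][150:285,335:510,::-1],None,fx=2.2,fy=2.2,interpolation=cv2.INTER_CUBIC)
b=b[:,:];a=cv2.resize(a,(300,b.shape[0]));cv2.imwrite("pics/c5.png",np.hstack([a,b]))
```

```text
[0.57970657 0.21507662 0.23153641]
[[0, 0, 50, 92, 2282], [586, 308, 13, 24, 148], [591, 329, 49, 71, 2445], [485, 384, 17, 16, 115]]
```

View pics/c5.png

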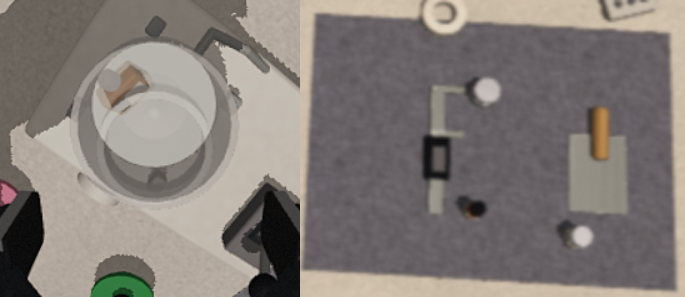

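The crop shows the flat bottle lying inside the jar. On the mat, the canister, tall vial and short vial are unmoved. Next is the canister.

move_arm(
  plan=[
    [[-0.9, 0.85, 0, 0, 0, 0, 1], [-0.9, 0.85, 0, 0, 0, 0, 1], [-0.9, 0.85, 0, 0, 0, 0, 1], [-0.9, 0.85, 0, 0, 0, 0, 1], [-0.9, 0.85, 0, 0, 0, 0, 1], [-0.9, 0.85, 0, 0, 0, 0, 1], [-0.9, 0.85, 0, 0, 0, 0, 1], [-0.9, 0.85, 0, 0, 0, 0, 1], [-0.9, 0.85, 0, 0, 0, 0, 1], [-0.9, 0.85, 0, 0, 0, 0, 1]],
  ],
)

```text
clock: 22.8
position: [0.5828, -0.0335, 0.2317]
tool_rot: [-3.141, 0.0, 0.826]
force: [-0.5, -0.1, -0.5]
grip_width: 0.0856
finger_force: 0.0
```

move_arm(
  plan=[
    [[-0.9, 0.85, 0, 0, 0, 0, 1], [-0.9, 0.85, 0, 0, 0, 0, 1], [-0.9, 0.85, 0, 0, 0, 0, 1], [-0.9, 0.85, 0, 0, 0, 0, 1], [-0.9, 0.85, 0, 0, 0, 0, 1], [-0.9, 0.85, 0, 0, 0, 0, 1], [-0.9, 0.85, 0, 0, 0, 0, 1], [-0.9, 0.85, 0, 0, 0, 0, 1], [0, 0, 0.5, 0, 0, -1, 1], [0, 0, 0.5, 0, 0, -1, 1]],
  ],
)

```text
clock: 23.8
position: [0.5851, -0.2315, 0.2114]
tool_rot: [-3.142, 0.001, 1.038]
force: [0.6, 0.2, -0.4]
grip_width: 0.0852
finger_force: 0.0
```

move_arm(
  plan=[
    [[0, 0, 0.7, 0, 0, -1, 1], [0, 0, 0.7, 0, 0, -1, 1], [0, 0, 0.7, 0, 0, -1, 1], [0, 0, 0.7, 0, 0, -1, 1], [0, 0, 0.7, 0, 0, -1, 1], [0, 0, 0.5, 0, 0, 0, 1], [0, 0, 0, 0, 0, 0, 1], [0, 0, 0, 0, 0, 0, 1], [0, 0, 0, 0, 0, 0, 1], [0, 0, 0, 0, 0, 0, 1]],
  ],
)

```text
clock: 24.8
position: [0.5857, -0.2305, 0.1325]
tool_rot: [3.141, 0.0, 1.559]
force: [0.1, 0.8, -0.5]
grip_width: 0.0852
finger_force: 0.0
```

Run:
```python
from h import *
s=observe();print(s["clock"],s["position"],s["tool_rot"],np.round(s["qpos"],2))
f=wrist("pics/w6.png");print([ (n,wproj(f,q).round(0)) for n,q in dict(can=[.5847,-.2325,.034],tall=[.45,-.22,.046],short=[.4268,-.3373,.038]).items()])
print(togo([.5847,-.2325,.012],np.radians(90)))
```

```text
24.8 [ 0.58569074 -0.23049459  0.13245213] [3.14086003e+00 2.78818434e-04 1.55859304e+00] [ 0.    0.69  0.43  1.69 -0.36  0.84  0.58]
[('can', array([319., 203.])), ('tall', array([160., 194.])), ('short', array([167., 303.]))]
(array([-0.1 , -0.05,  6.02]), 'turn about tool z units', np.float64(-0.11))
```

View pics/w6.png

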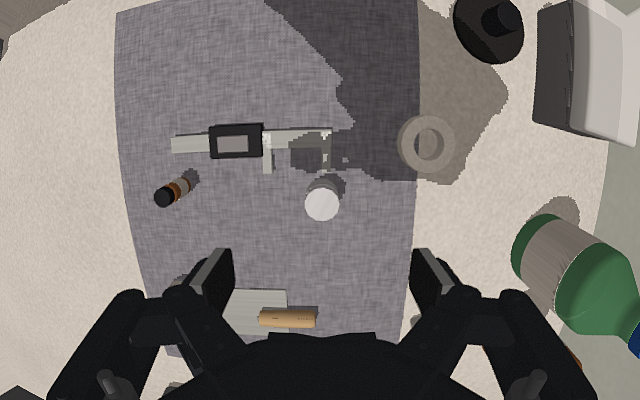

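The canister top is at (322,204), close to the predicted (319,203). The tall vial's cap is at (165,197), also as predicted. Descending.

move_arm(
  plan=[
    [[-0.1, 0, 0.9, 0, 0, 0, 1], [0, 0, 0.9, 0, 0, 0, 1], [0, 0, 0.9, 0, 0, 0, 1], [0, 0, 0.9, 0, 0, 0, 1], [0, 0, 0.9, 0, 0, 0, 1], [0, 0, 0.9, 0, 0, 0, 1], [0, 0, 0.4, 0, 0, 0, 1], [0, 0, 0.2, 0, 0, 0, 1], [0, 0, 0, 0, 0, 0, -1], [0, 0, 0, 0, 0, 0, -1]],
  ],
)

```text
clock: 25.85
position: [0.5857, -0.2327, 0.0125]
tool_rot: [3.141, 0.0, 1.559]
force: [-0.9, -0.1, 0.4]
grip_width: 0.0588
finger_force: 0.0
```

move_arm(
  plan=[
    [[0, 0, 0, 0, 0, 0, -1], [0, 0, 0, 0, 0, 0, -1], [0, 0, 0, 0, 0, 0, -1], [0, 0, 0, 0, 0, 0, -1], [0, 0, 0, 0, 0, 0, -1], [0, 0, 0, 0, 0, 0, -1], [0, 0, 0, 0, 0, 0, -1], [0, 0, -0.5, 0, 0, 0, -1], [0, 0, -1, 0, 0, 0, -1], [0, 0, -1, 0, 0, 0, -1]],
  ],
)

```text
clock: 26.85
position: [0.5852, -0.2326, 0.0631]
tool_rot: [-3.141, 0.0, 1.559]
force: [0.1, 0.4, -0.6]
grip_width: 0.0289
finger_force: 39.5
```

move_arm(
  plan=[
    [[0, 0, -1, 0, 0, 0, -1], [0, 0, -1, 0, 0, 0, -1], [0, 0, -1, 0, 0, 0, -1], [0, 0, -1, 0, 0, 0, -1], [0, 0, -1, 0, 0, 0, -1], [0, 0, -1, 0, 0, 0, -1], [0, 0, -1, 0, 0, 0, -1], [0, 0, -1, 0, 0, 0, -1], [0, 0, -1, 0, 0, 0, -1], [0, 0, 0, 0, 0, 0, -1]],
  ],
)

```text
clock: 27.85
position: [0.5861, -0.2331, 0.2452]
tool_rot: [3.138, 0.001, 1.559]
force: [0.6, -0.5, -0.7]
grip_width: 0.029
finger_force: 39.6
```

Run:
```python
from h import *
s=observe();print(s["position"],togo([.580,.2145,.168],s["tool_rot"][2]))
```

```text
[ 0.58611921 -0.23312007  0.24520972] (array([22.38, -0.59,  3.83]), 'turn about tool z units', np.float64(-0.0))
```

move_arm(
  plan=[
    [[0.97, -0.025, 0, 0, 0, 0, -1], [0.97, -0.025, 0, 0, 0, 0, -1], [0.97, -0.025, 0, 0, 0, 0, -1], [0.97, -0.025, 0, 0, 0, 0, -1], [0.97, -0.025, 0, 0, 0, 0, -1], [0.97, -0.025, 0, 0, 0, 0, -1], [0.97, -0.025, 0, 0, 0, 0, -1], [0.97, -0.025, 0, 0, 0, 0, -1], [0.97, -0.025, 0, 0, 0, 0, -1], [0.97, -0.025, 0, 0, 0, 0, -1]],
  ],
)

```text
clock: 28.85
position: [0.5822, -0.0377, 0.2419]
tool_rot: [-3.141, -0.0, 1.559]
force: [-0.1, 0.1, -0.6]
grip_width: 0.0289
finger_force: 39.6
```

move_arm(
  plan=[
    [[0.97, -0.025, 0, 0, 0, 0, -1], [0.97, -0.025, 0, 0, 0, 0, -1], [0.97, -0.025, 0, 0, 0, 0, -1], [0.97, -0.025, 0, 0, 0, 0, -1], [0.97, -0.025, 0, 0, 0, 0, -1], [0.97, -0.025, 0, 0, 0, 0, -1], [0.97, -0.025, 0, 0, 0, 0, -1], [0.97, -0.025, 0, 0, 0, 0, -1], [0.97, -0.025, 0, 0, 0, 0, -1], [0.97, -0.025, 0, 0, 0, 0, -1]],
  ],
)

```text
clock: 29.85
position: [0.5795, 0.1563, 0.2419]
tool_rot: [-3.141, 0.0, 1.559]
force: [0.9, -0.4, -0.9]
grip_width: 0.0285
finger_force: 39.6
```

move_arm(
  plan=[
    [[0.97, -0.025, 0, 0, 0, 0, -1], [0.97, -0.025, 0, 0, 0, 0, -1], [0.97, -0.025, 0, 0, 0, 0, -1], [0, 0, 0.5, 0, 0, 0, -1], [0, 0, 0.7, 0, 0, 0, -1], [0, 0, 0.7, 0, 0, 0, -1], [0, 0, 0, 0, 0, 0, -1], [0, 0, 0, 0, 0, 0, -1], [0, 0, 0, 0, 0, 0, -1], [0, 0, 0, 0, 0, 0, -1]],
  ],
)

```text
clock: 30.85
position: [0.5793, 0.2137, 0.2044]
tool_rot: [3.141, -0.0, 1.559]
force: [-0.6, -0.3, -0.2]
grip_width: 0.0284
finger_force: 39.6
```

Run:
```python
from h import *
s=observe();print(s["position"],s["grip_width"],togo([.580,.2145,.17],s["tool_rot"][2]))
```

```text
[0.57927052 0.21369174 0.20442267] 0.028375729263929787 (array([0.04, 0.03, 1.72]), 'turn about tool z units', np.float64(-0.0))
```

move_arm(
  plan=[
    [[0.04, 0.03, 0.6, 0, 0, 0, -1], [0, 0, 0.5, 0, 0, 0, -1], [0, 0, 0.4, 0, 0, 0, -1], [0, 0, 0.22, 0, 0, 0, -1], [0, 0, 0, 0, 0, 0, -1], [0, 0, 0, 0, 0, 0, -1], [0, 0, 0, 0, 0, 0, 1], [0, 0, 0, 0, 0, 0, 1], [0, 0, 0, 0, 0, 0, 1], [0, 0, 0, 0, 0, 0, 1]],
  ],
)

```text
clock: 31.85
position: [0.5797, 0.2146, 0.1697]
tool_rot: [3.141, -0.0, 1.559]
force: [-0.4, 0.2, 0.6]
grip_width: 0.0838
finger_force: 0.0
```

move_arm(
  plan=[
    [[0, 0, 0, 0, 0, 0, 1], [0, 0, 0, 0, 0, 0, 1], [0, 0, -0.8, 0, 0, 0, 1], [0, 0, -0.8, 0, 0, 0, 1], [0, 0, -0.8, 0, 0, 0, 1], [0, 0, -0.8, 0, 0, 0, 1], [0, 0, 0, 0, 0, 0, 1], [0, 0, 0, 0, 0, 0, 1], [0, 0, 0, 0, 0, 0, 1], [0, 0, 0, 0, 0, 0, 1]],
  ],
)

```text
clock: 32.85
position: [0.5793, 0.2145, 0.2328]
tool_rot: [-3.141, 0.001, 1.559]
force: [-0.1, 0.5, 0.4]
grip_width: 0.0851
finger_force: 0.0
```

Run:
```python
from h import *
s=observe();print(s["position"])
t=grab_frame("top");w=wrist()
a=w["color"][100:330,200:440,::-1];b=cv2.resize(t["color"][150:285,335:510,::-1],None,fx=2.2,fy=2.2,interpolation=cv2.INTER_CUBIC)
a=cv2.resize(a,(300,b.shape[0]));cv2.imwrite("pics/c7.png",np.hstack([a,b]))
print(togo([.45,-.22,.15],np.radians(90)))
```

```text
[0.57931184 0.21452169 0.2327503 ]
(array([-21.8 ,  -6.22,   4.16]), 'turn about tool z units', np.float64(-0.11))
```

View pics/c7.png

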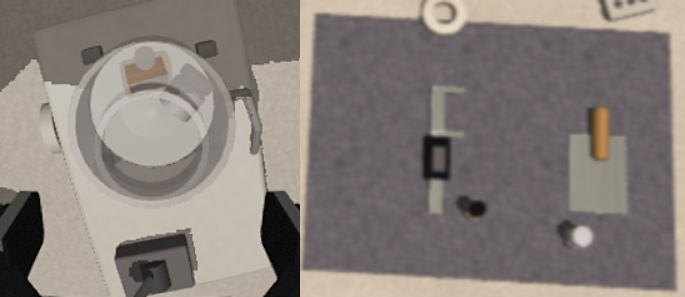

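The canister and the flat bottle are both inside the jar. The two vials stand unmoved on the mat. Next is the tall vial.

move_arm(
  plan=[
    [[-0.95, -0.27, 0, 0, 0, 0, 1], [-0.95, -0.27, 0, 0, 0, 0, 1], [-0.95, -0.27, 0, 0, 0, 0, 1], [-0.95, -0.27, 0, 0, 0, 0, 1], [-0.95, -0.27, 0, 0, 0, 0, 1], [-0.95, -0.27, 0, 0, 0, 0, 1], [-0.95, -0.27, 0, 0, 0, 0, 1], [-0.95, -0.27, 0, 0, 0, 0, 1], [-0.95, -0.27, 0, 0, 0, 0, 1], [-0.95, -0.27, 0, 0, 0, 0, 1]],
  ],
)

```text
clock: 33.95
position: [0.5229, 0.0237, 0.2336]
tool_rot: [3.141, -0.0, 1.559]
force: [0.1, -0.4, -0.2]
grip_width: 0.0849
finger_force: 0.0
```

move_arm(
  plan=[
    [[-0.95, -0.27, 0, 0, 0, 0, 1], [-0.95, -0.27, 0, 0, 0, 0, 1], [-0.95, -0.27, 0, 0, 0, 0, 1], [-0.95, -0.27, 0, 0, 0, 0, 1], [-0.95, -0.27, 0, 0, 0, 0, 1], [-0.95, -0.27, 0, 0, 0, 0, 1], [-0.95, -0.27, 0, 0, 0, 0, 1], [-0.95, -0.27, 0, 0, 0, 0, 1], [-0.95, -0.27, 0, 0, 0, 0, 1], [-0.95, -0.27, 0, 0, 0, 0, 1]],
  ],
)

```text
clock: 34.95
position: [0.4664, -0.1655, 0.2336]
tool_rot: [3.141, -0.0, 1.559]
force: [0.6, -0.9, 0.6]
grip_width: 0.0856
finger_force: 0.0
```

move_arm(
  plan=[
    [[-0.95, -0.27, 0, 0, 0, 0, 1], [-0.95, -0.27, 0, 0, 0, 0, 1], [-0.9, -0.27, 0, 0, 0, 0, 1], [0, 0, 0.8, 0, 0, 0, 1], [0, 0, 0.9, 0, 0, 0, 1], [0, 0, 0.9, 0, 0, 0, 1], [0, 0, 0.9, 0, 0, 0, 1], [0, 0, 0.9, 0, 0, 0, 1], [0, 0, 0, 0, 0, 0, 1], [0, 0, 0, 0, 0, 0, 1]],
  ],
)

```text
clock: 35.95
position: [0.45, -0.2205, 0.1459]
tool_rot: [-3.141, 0.0, 1.559]
force: [-0.6, -0.1, 0.4]
grip_width: 0.0856
finger_force: 0.0
```

Run:
```python
from h import *
s=observe();print(s["clock"],s["position"],s["tool_rot"])
f=wrist();e=wproj(f,[.45,-.22,.046]);print(e)
x,y=e.round().astype(int);c=f["color"][y-35:y+35,x-35:x+35].max(2)
for thr in (40,55,70):
    n,l,st,cc=cv2.connectedComponentsWithStats((c<thr).astype(np.uint8));print(thr,[(cc[i]+[x-35,y-35]).round(1).tolist()+[st[i][2:].tolist()]+wplane(f,cc[i]+[x-35,y-35],.046).round(4).tolist() for i in range(1,n) if st[i][4]>80])
print(togo([.45,-.22,.022],np.radians(90)))
```

```text
35.95 [ 0.45001563 -0.22047609  0.14591602] [-3.14133216e+00  1.02003285e-04  1.55872152e+00]
[320.71847577 199.09467098]
40 [[322.1, 201.6, [19, 22, 319], 0.4511, -0.2221, 0.046]]
55 [[322.0, 201.6, [20, 22, 343], 0.451, -0.2221, 0.046]]
70 [[333.3, 180.8, [21, 18, 133], 0.4603, -0.2048, 0.046], [322.0, 201.5, [21, 23, 363], 0.4511, -0.2221, 0.046]]
(array([ 0.02, -0.02,  6.21]), 'turn about tool z units', np.float64(-0.11))
```

move_arm(
  plan=[
    [[-0.06, 0.04, 0.9, 0, 0, 0, 1], [0, 0, 0.9, 0, 0, 0, 1], [0, 0, 0.9, 0, 0, 0, 1], [0, 0, 0.9, 0, 0, 0, 1], [0, 0, 0.9, 0, 0, 0, 1], [0, 0, 0.9, 0, 0, 0, 1], [0, 0, 0.5, 0, 0, 0, 1], [0, 0, 0.25, 0, 0, 0, 1], [0, 0, 0, 0, 0, 0, -1], [0, 0, 0, 0, 0, 0, -1]],
  ],
)

```text
clock: 37.0
position: [0.4516, -0.2214, 0.0232]
tool_rot: [3.141, 0.0, 1.559]
force: [0.4, 0.8, 0.6]
grip_width: 0.059
finger_force: 0.0
```

move_arm(
  plan=[
    [[0, 0, 0, 0, 0, 0, -1], [0, 0, 0, 0, 0, 0, -1], [0, 0, 0, 0, 0, 0, -1], [0, 0, 0, 0, 0, 0, -1], [0, 0, 0, 0, 0, 0, -1], [0, 0, 0, 0, 0, 0, -1], [0, 0, 0, 0, 0, 0, -1], [0, 0, -0.5, 0, 0, 0, -1], [0, 0, -1, 0, 0, 0, -1], [0, 0, -1, 0, 0, 0, -1]],
  ],
)

```text
clock: 38.0
position: [0.4508, -0.2212, 0.0735]
tool_rot: [-3.141, -0.0, 1.559]
force: [0.4, -0.1, 0.1]
grip_width: 0.0167
finger_force: 39.0
```

move_arm(
  plan=[
    [[0, 0, -1, 0, 0, 0, -1], [0, 0, -1, 0, 0, 0, -1], [0, 0, -1, 0, 0, 0, -1], [0, 0, -1, 0, 0, 0, -1], [0, 0, -1, 0, 0, 0, -1], [0, 0, -1, 0, 0, 0, -1], [0, 0, -1, 0, 0, 0, -1], [0, 0, -1, 0, 0, 0, -1], [0, 0, -1, 0, 0, 0, -1], [0, 0, 0, 0, 0, 0, -1]],
  ],
)

```text
clock: 39.0
position: [0.4517, -0.2216, 0.2551]
tool_rot: [3.138, 0.001, 1.559]
force: [0.4, 0.6, -0.4]
grip_width: 0.0168
finger_force: 39.0
```

Run:
```python
from h import *
s=observe();print(s["position"],togo([.580,.2145,.17],s["tool_rot"][2]))
```

```text
[ 0.45172483 -0.22161765  0.25508341] (array([21.88,  6.14,  4.26]), 'turn about tool z units', np.float64(-0.0))
```

move_arm(
  plan=[
    [[0.95, 0.267, 0, 0, 0, 0, -1], [0.95, 0.267, 0, 0, 0, 0, -1], [0.95, 0.267, 0, 0, 0, 0, -1], [0.95, 0.267, 0, 0, 0, 0, -1], [0.95, 0.267, 0, 0, 0, 0, -1], [0.95, 0.267, 0, 0, 0, 0, -1], [0.95, 0.267, 0, 0, 0, 0, -1], [0.95, 0.267, 0, 0, 0, 0, -1], [0.95, 0.267, 0, 0, 0, 0, -1], [0.95, 0.267, 0, 0, 0, 0, -1]],
  ],
)

```text
clock: 40.0
position: [0.5065, -0.0311, 0.2524]
tool_rot: [-3.141, 0.0, 1.559]
force: [0.8, 0.4, -0.5]
grip_width: 0.0165
finger_force: 39.0
```

move_arm(
  plan=[
    [[0.95, 0.267, 0, 0, 0, 0, -1], [0.95, 0.267, 0, 0, 0, 0, -1], [0.95, 0.267, 0, 0, 0, 0, -1], [0.95, 0.267, 0, 0, 0, 0, -1], [0.95, 0.267, 0, 0, 0, 0, -1], [0.95, 0.267, 0, 0, 0, 0, -1], [0.95, 0.267, 0, 0, 0, 0, -1], [0.95, 0.267, 0, 0, 0, 0, -1], [0.95, 0.267, 0, 0, 0, 0, -1], [0.95, 0.267, 0, 0, 0, 0, -1]],
  ],
)

```text
clock: 41.0
position: [0.5627, 0.159, 0.2525]
tool_rot: [-3.141, 0.0, 1.559]
force: [0.4, -0.1, -0.4]
grip_width: 0.0161
finger_force: 39.0
```

move_arm(
  plan=[
    [[0.95, 0.267, 0, 0, 0, 0, -1], [0.95, 0.267, 0, 0, 0, 0, -1], [0.95, 0.267, 0, 0, 0, 0, -1], [0, 0, 0.5, 0, 0, 0, -1], [0, 0, 0.7, 0, 0, 0, -1], [0, 0, 0.7, 0, 0, 0, -1], [0, 0, 0, 0, 0, 0, -1], [0, 0, 0, 0, 0, 0, -1], [0, 0, 0, 0, 0, 0, -1], [0, 0, 0, 0, 0, 0, -1]],
  ],
)

```text
clock: 42.0
position: [0.5793, 0.2143, 0.215]
tool_rot: [3.141, -0.0, 1.559]
force: [-0.3, 0.2, -0.4]
grip_width: 0.0163
finger_force: 39.0
```

Run:
```python
from h import *
s=observe();print(s["position"],s["grip_width"],togo([.580,.2145,.17],s["tool_rot"][2]))
```

```text
[0.57926329 0.21434383 0.21503427] 0.016292552885318414 (array([0.01, 0.04, 2.25]), 'turn about tool z units', np.float64(-0.0))
```

move_arm(
  plan=[
    [[0.01, 0.04, 0.7, 0, 0, 0, -1], [0, 0, 0.7, 0, 0, 0, -1], [0, 0, 0.5, 0, 0, 0, -1], [0, 0, 0.35, 0, 0, 0, -1], [0, 0, 0, 0, 0, 0, -1], [0, 0, 0, 0, 0, 0, -1], [0, 0, 0, 0, 0, 0, 1], [0, 0, 0, 0, 0, 0, 1], [0, 0, 0, 0, 0, 0, 1], [0, 0, 0, 0, 0, 0, 1]],
  ],
)

```text
clock: 43.0
position: [0.5799, 0.2146, 0.1697]
tool_rot: [3.141, -0.0, 1.559]
force: [-0.2, 0.3, 0.6]
grip_width: 0.0737
finger_force: 0.0
```

move_arm(
  plan=[
    [[0, 0, 0, 0, 0, 0, 1], [0, 0, 0, 0, 0, 0, 1], [0, 0, -0.8, 0, 0, 0, 1], [0, 0, -0.8, 0, 0, 0, 1], [0, 0, -0.8, 0, 0, 0, 1], [0, 0, -0.8, 0, 0, 0, 1], [0, 0, 0, 0, 0, 0, 1], [0, 0, 0, 0, 0, 0, 1], [0, 0, 0, 0, 0, 0, 1], [0, 0, 0, 0, 0, 0, 1]],
  ],
)

```text
clock: 44.0
position: [0.5795, 0.2145, 0.2328]
tool_rot: [-3.141, 0.001, 1.559]
force: [0.2, -0.7, 0.2]
grip_width: 0.0853
finger_force: 0.0
```

Run:
```python
from h import *
s=observe();print(s["position"])
t=grab_frame("top");w=wrist();cv2.imwrite("pics/jar8.png",w["color"][:,:,::-1])
x0,y0=340,165;g=cv2.cvtColor(np.ascontiguousarray(t["color"][y0:280,x0:505]),cv2.COLOR_RGB2HSV)
m=cv2.inRange(g,(0,0,150),(180,70,255));n,l,st,c=cv2.connectedComponentsWithStats(m)
print([(c[i]+[x0,y0]).round(1).tolist()+[int(st[i][4])]+onplane(t,c[i]+[x0,y0],.038).round(3).tolist() for i in range(1,n) if st[i][4]>15])
print(togo([.4268,-.3373,.15],np.radians(90)))
```

```text
[0.57954169 0.21450524 0.23276144]
[[340.1, 173.7, 22, 0.617, -0.032, 0.038], [503.8, 188.3, 76, 0.603, -0.439, 0.038], [397.2, 207.7, 27, 0.539, -0.176, 0.038], [461.9, 230.6, 211, 0.491, -0.335, 0.038], [396.0, 238.7, 52, 0.463, -0.175, 0.038], [463.1, 256.9, 67, 0.428, -0.337, 0.038], [380.0, 277.1, 441, 0.369, -0.139, 0.038]]
(array([-27.68,  -7.32,   4.17]), 'turn about tool z units', np.float64(-0.11))
```

move_arm(
  plan=[
    [[-0.955, -0.252, 0, 0, 0, 0, 1], [-0.955, -0.252, 0, 0, 0, 0, 1], [-0.955, -0.252, 0, 0, 0, 0, 1], [-0.955, -0.252, 0, 0, 0, 0, 1], [-0.955, -0.252, 0, 0, 0, 0, 1], [-0.955, -0.252, 0, 0, 0, 0, 1], [-0.955, -0.252, 0, 0, 0, 0, 1], [-0.955, -0.252, 0, 0, 0, 0, 1], [-0.955, -0.252, 0, 0, 0, 0, 1], [-0.955, -0.252, 0, 0, 0, 0, 1]],
  ],
)

```text
clock: 45.1
position: [0.5267, 0.0226, 0.2336]
tool_rot: [3.141, -0.0, 1.559]
force: [0.0, -1.1, 0.7]
grip_width: 0.0856
finger_force: 0.0
```

move_arm(
  plan=[
    [[-0.955, -0.252, 0, 0, 0, 0, 1], [-0.955, -0.252, 0, 0, 0, 0, 1], [-0.955, -0.252, 0, 0, 0, 0, 1], [-0.955, -0.252, 0, 0, 0, 0, 1], [-0.955, -0.252, 0, 0, 0, 0, 1], [-0.955, -0.252, 0, 0, 0, 0, 1], [-0.955, -0.252, 0, 0, 0, 0, 1], [-0.955, -0.252, 0, 0, 0, 0, 1], [-0.955, -0.252, 0, 0, 0, 0, 1], [-0.955, -0.252, 0, 0, 0, 0, 1]],
  ],
)

```text
clock: 46.1
position: [0.4738, -0.1676, 0.2336]
tool_rot: [3.141, -0.0, 1.559]
force: [0.3, 0.7, -0.7]
grip_width: 0.0854
finger_force: 0.0
```

move_arm(
  plan=[
    [[-0.955, -0.252, 0, 0, 0, 0, 1], [-0.955, -0.252, 0, 0, 0, 0, 1], [-0.955, -0.252, 0, 0, 0, 0, 1], [-0.955, -0.252, 0, 0, 0, 0, 1], [-0.955, -0.252, 0.3, 0, 0, 0, 1], [-0.955, -0.252, 0.6, 0, 0, 0, 1], [-0.955, -0.252, 0.8, 0, 0, 0, 1], [-0.955, -0.252, 0.8, 0, 0, 0, 1], [-0.955, -0.252, 0.8, 0, 0, 0, 1], [0, 0, 0.8, 0, 0, 0, 1]],
  ],
)

```text
clock: 47.1
position: [0.4254, -0.3406, 0.1511]
tool_rot: [3.142, 0.001, 1.556]
force: [1.2, 0.3, -0.1]
grip_width: 0.0854
finger_force: 0.0
```

move_arm(
  plan=[
    [[0, 0, 0, 0, 0, 0, 1], [0, 0, 0, 0, 0, 0, 1], [0, 0, 0, 0, 0, 0, 1], [0, 0, 0, 0, 0, 0, 1], [0, 0, 0, 0, 0, 0, 1], [0, 0, 0, 0, 0, 0, 1], [0, 0, 0, 0, 0, 0, 1], [0, 0, 0, 0, 0, 0, 1], [0, 0, 0, 0, 0, 0, 1], [0, 0, 0, 0, 0, 0, 1]],
  ],
)

```text
clock: 48.1
position: [0.4273, -0.3376, 0.1515]
tool_rot: [-3.142, 0.0, 1.559]
force: [0.3, 0.9, -1.0]
grip_width: 0.0857
finger_force: 0.0
```

Run:
```python
from h import *
s=observe();print(s["clock"],s["position"],s["tool_rot"])
f=wrist("pics/w9.png");print(wproj(f,[.4275,-.3373,.038]),wproj(f,[.4275,-.3373,0]))
print(togo([.4275,-.3373,.018],np.radians(90)))
```

```text
48.1 [ 0.42729205 -0.33757357  0.15148448] [-3.14153219e+00  4.20805133e-06  1.55934233e+00]
[320.9982067  195.00443283] [321.06143711 184.85998475]
(array([0.02, 0.01, 6.68]), 'turn about tool z units', np.float64(-0.11))
```

View pics/w9.png

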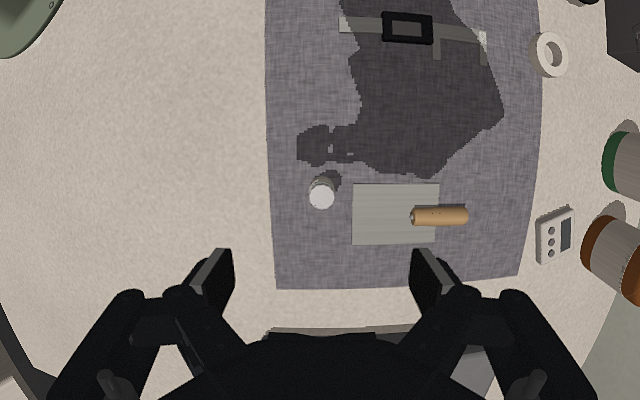

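The short vial's top is at (321,195), as predicted. The thin spatula blade starts at about (352,215) and lies below fingertip height. Grasping.

move_arm(
  plan=[
    [[0.02, 0.01, 0.9, 0, 0, 0, 1], [0, 0, 0.9, 0, 0, 0, 1], [0, 0, 0.9, 0, 0, 0, 1], [0, 0, 0.9, 0, 0, 0, 1], [0, 0, 0.9, 0, 0, 0, 1], [0, 0, 0.9, 0, 0, 0, 1], [0, 0, 0.8, 0, 0, 0, 1], [0, 0, 0.4, 0, 0, 0, 1], [0, 0, 0, 0, 0, 0, -1], [0, 0, 0, 0, 0, 0, -1]],
  ],
)

```text
clock: 49.15
position: [0.4276, -0.3374, 0.02]
tool_rot: [3.141, 0.0, 1.559]
force: [0.4, -0.8, -0.0]
grip_width: 0.0589
finger_force: 0.0
```

move_arm(
  plan=[
    [[0, 0, 0, 0, 0, 0, -1], [0, 0, 0, 0, 0, 0, -1], [0, 0, 0, 0, 0, 0, -1], [0, 0, 0, 0, 0, 0, -1], [0, 0, 0, 0, 0, 0, -1], [0, 0, 0, 0, 0, 0, -1], [0, 0, 0, 0, 0, 0, -1], [0, 0, -0.5, 0, 0, 0, -1], [0, 0, -1, 0, 0, 0, -1], [0, 0, -1, 0, 0, 0, -1]],
  ],
)

```text
clock: 50.15
position: [0.4273, -0.3372, 0.0707]
tool_rot: [-3.141, -0.0, 1.559]
force: [1.4, 0.1, -0.3]
grip_width: 0.0215
finger_force: 39.2
```

move_arm(
  plan=[
    [[0, 0, -1, 0, 0, 0, -1], [0, 0, -1, 0, 0, 0, -1], [0, 0, -1, 0, 0, 0, -1], [0, 0, -1, 0, 0, 0, -1], [0, 0, -1, 0, 0, 0, -1], [0, 0, -1, 0, 0, 0, -1], [0, 0, -1, 0, 0, 0, -1], [0, 0, -1, 0, 0, 0, -1], [0, 0, -1, 0, 0, 0, -1], [0, 0, 0, 0, 0, 0, -1]],
  ],
)

```text
clock: 51.15
position: [0.428, -0.3378, 0.2524]
tool_rot: [3.138, 0.002, 1.559]
force: [0.0, -0.2, 0.2]
grip_width: 0.0212
finger_force: 39.2
```

Run:
```python
from h import *
s=observe();print(s["position"],togo([.580,.2145,.17],s["tool_rot"][2]))
```

```text
[ 0.42798223 -0.33783986  0.2523726 ] (array([27.71,  7.26,  4.1 ]), 'turn about tool z units', np.float64(-0.0))
```

move_arm(
  plan=[
    [[0.955, 0.25, 0, 0, 0, 0, -1], [0.955, 0.25, 0, 0, 0, 0, -1], [0.955, 0.25, 0, 0, 0, 0, -1], [0.955, 0.25, 0, 0, 0, 0, -1], [0.955, 0.25, 0, 0, 0, 0, -1], [0.955, 0.25, 0, 0, 0, 0, -1], [0.955, 0.25, 0, 0, 0, 0, -1], [0.955, 0.25, 0, 0, 0, 0, -1], [0.955, 0.25, 0, 0, 0, 0, -1], [0.955, 0.25, 0, 0, 0, 0, -1]],
  ],
)

```text
clock: 52.15
position: [0.4795, -0.1459, 0.2495]
tool_rot: [-3.141, -0.0, 1.559]
force: [-0.4, -0.1, 0.1]
grip_width: 0.0215
finger_force: 39.2
```

move_arm(
  plan=[
    [[0.955, 0.25, 0, 0, 0, 0, -1], [0.955, 0.25, 0, 0, 0, 0, -1], [0.955, 0.25, 0, 0, 0, 0, -1], [0.955, 0.25, 0, 0, 0, 0, -1], [0.955, 0.25, 0, 0, 0, 0, -1], [0.955, 0.25, 0, 0, 0, 0, -1], [0.955, 0.25, 0, 0, 0, 0, -1], [0.955, 0.25, 0, 0, 0, 0, -1], [0.955, 0.25, 0, 0, 0, 0, -1], [0.955, 0.25, 0, 0, 0, 0, -1]],
  ],
)

```text
clock: 53.15
position: [0.5317, 0.0444, 0.2495]
tool_rot: [-3.141, -0.0, 1.559]
force: [-0.6, -0.2, -0.5]
grip_width: 0.0211
finger_force: 39.2
```

move_arm(
  plan=[
    [[0.955, 0.25, 0, 0, 0, 0, -1], [0.955, 0.25, 0, 0, 0, 0, -1], [0.955, 0.25, 0, 0, 0, 0, -1], [0.955, 0.25, 0, 0, 0, 0, -1], [0.955, 0.25, 0, 0, 0, 0, -1], [0.955, 0.25, 0, 0, 0, 0, -1], [0.955, 0.25, 0, 0, 0, 0, -1], [0.955, 0.25, 0, 0, 0, 0, -1], [0.955, 0.25, 0, 0, 0, 0, -1], [0, 0, 0, 0, 0, 0, -1]],
  ],
)

```text
clock: 54.15
position: [0.5791, 0.2186, 0.249]
tool_rot: [-3.141, -0.001, 1.562]
force: [-0.0, -0.3, -0.8]
grip_width: 0.021
finger_force: 39.2
```

move_arm(
  plan=[
    [[0, 0, 0.3, 0, 0, 0, -1], [0, 0, 0.5, 0, 0, 0, -1], [0, 0, 0.5, 0, 0, 0, -1], [0, 0, 0.5, 0, 0, 0, -1], [0, 0, 0.2, 0, 0, 0, -1], [0, 0, 0, 0, 0, 0, -1], [0, 0, 0, 0, 0, 0, -1], [0, 0, 0, 0, 0, 0, -1], [0, 0, 0, 0, 0, 0, -1], [0, 0, 0, 0, 0, 0, -1]],
  ],
)

```text
clock: 55.15
position: [0.5789, 0.2151, 0.2097]
tool_rot: [3.141, -0.0, 1.559]
force: [-0.5, 0.4, -0.0]
grip_width: 0.0214
finger_force: 39.2
```

Run:
```python
from h import *
s=observe();print(s["position"],s["grip_width"],togo([.580,.2145,.17],s["tool_rot"][2]))
```

```text
[0.57894368 0.21506493 0.20974726] 0.02137848126747469 (array([-0.03,  0.05,  1.99]), 'turn about tool z units', np.float64(-0.0))
```

move_arm(
  plan=[
    [[-0.03, 0.05, 0.6, 0, 0, 0, -1], [0, 0, 0.6, 0, 0, 0, -1], [0, 0, 0.5, 0, 0, 0, -1], [0, 0, 0.29, 0, 0, 0, -1], [0, 0, 0, 0, 0, 0, -1], [0, 0, 0, 0, 0, 0, -1], [0, 0, 0, 0, 0, 0, 1], [0, 0, 0, 0, 0, 0, 1], [0, 0, 0, 0, 0, 0, 1], [0, 0, 0, 0, 0, 0, 1]],
  ],
)

```text
clock: 56.15
position: [0.5799, 0.2144, 0.1698]
tool_rot: [3.141, -0.0, 1.559]
force: [-0.1, -0.0, 0.5]
grip_width: 0.0779
finger_force: 0.0
```

move_arm(
  plan=[
    [[0, 0, 0, 0, 0, 0, 1], [0, 0, 0, 0, 0, 0, 1], [0, 0, -0.8, 0, 0, 0, 1], [0, 0, -0.8, 0, 0, 0, 1], [0, 0, -0.8, 0, 0, 0, 1], [0, 0, -0.8, 0, 0, 0, 1], [0, 0, 0, 0, 0, 0, 1], [0, 0, 0, 0, 0, 0, 1], [0, 0, 0, 0, 0, 0, 1], [0, 0, 0, 0, 0, 0, 1]],
  ],
)

```text
clock: 57.15
position: [0.5796, 0.2143, 0.233]
tool_rot: [-3.141, 0.001, 1.559]
force: [0.5, 0.2, 0.0]
grip_width: 0.0856
finger_force: 0.0
```

Run:
```python
from h import *
s=observe();print(s["position"])
t=grab_frame("top");w=wrist()
a=w["color"][100:330,200:440,::-1];b=cv2.resize(t["color"][110:285,330:510,::-1],None,fx=2.2,fy=2.2,interpolation=cv2.INTER_CUBIC)
a=cv2.resize(a,(400,b.shape[0]));cv2.imwrite("pics/c10.png",np.hstack([a,b]))
print(togo([.7358,-.0729,.15],np.radians(165)), togo([.7358,-.0729,.15],np.radians(90)))
```

```text
[0.57957619 0.21433803 0.232965  ]
(array([-14.27,   7.97,   4.16]), 'turn about tool z units', np.float64(-12.61)) (array([-14.27,   7.97,   4.16]), 'turn about tool z units', np.float64(-0.11))
```

View pics/c10.png

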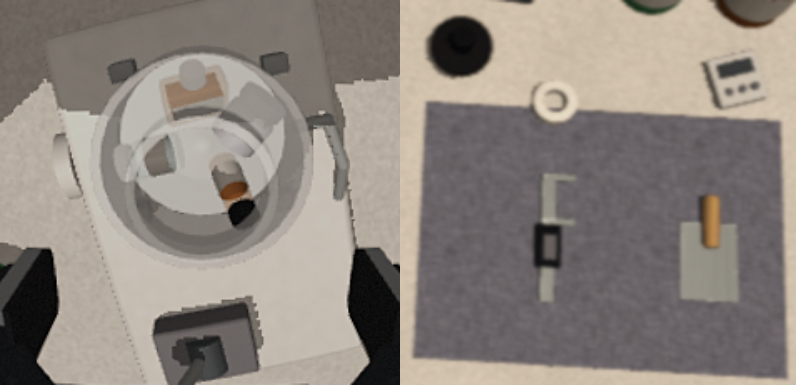

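The jar now holds all four: the flat bottle, canister, short vial and leaning tall vial. The mat holds only the calipers and spatula, and the tape roll lies at its edge. The stopper stands where I left it, at crop (460,45). Fetching it.

move_arm(
  plan=[
    [[-0.95, 0.53, 0, 0, 0, 0, 1], [-0.95, 0.53, 0, 0, 0, 0, 1], [-0.95, 0.53, 0, 0, 0, 0, 1], [-0.95, 0.53, 0, 0, 0, 0, 1], [-0.95, 0.53, 0, 0, 0, 0, 1], [-0.95, 0.53, 0, 0, 0, 0, 1], [-0.95, 0.53, 0, 0, 0, 0, 1], [-0.95, 0.53, 0, 0, 0, 0, 1], [-0.95, 0.53, 0, 0, 0, 0, 1], [-0.95, 0.53, 0, 0, 0, 0, 1]],
  ],
)

```text
clock: 58.25
position: [0.6839, 0.0224, 0.2334]
tool_rot: [-3.141, 0.0, 1.559]
force: [0.2, -0.1, 0.9]
grip_width: 0.0851
finger_force: 0.0
```

move_arm(
  plan=[
    [[-0.95, 0.53, 0, 0, 0, 0, 1], [-0.95, 0.53, 0, 0, 0, 0, 1], [-0.95, 0.53, 0, 0, 0, 0, 1], [-0.95, 0.53, 0, 0, 0, 0, 1], [-0.95, 0.53, 0, 0, 0, 0, 1], [0, 0, 0.5, 0, 0, -0.97, 1], [0, 0, 0.5, 0, 0, -0.97, 1], [0, 0, 0.5, 0, 0, -0.97, 1], [0, 0, 0.5, 0, 0, -0.97, 1], [0, 0, 0.5, 0, 0, -0.97, 1]],
  ],
)

```text
clock: 59.25
position: [0.7354, -0.0724, 0.1828]
tool_rot: [-3.141, -0.0, 2.071]
force: [-0.2, 0.0, -0.5]
grip_width: 0.085
finger_force: 0.0
```

move_arm(
  plan=[
    [[0, 0, 0.5, 0, 0, -0.97, 1], [0, 0, 0.5, 0, 0, -0.97, 1], [0, 0, 0.5, 0, 0, -0.97, 1], [0, 0, 0.5, 0, 0, -0.97, 1], [0, 0, 0.5, 0, 0, -0.97, 1], [0, 0, 0, 0, 0, -0.97, 1], [0, 0, 0, 0, 0, -0.97, 1], [0, 0, 0, 0, 0, -0.97, 1], [0, 0, 0, 0, 0, 0, 1], [0, 0, 0, 0, 0, 0, 1]],
  ],
)

```text
clock: 60.25
position: [0.7355, -0.0725, 0.1334]
tool_rot: [3.142, -0.0, 2.877]
force: [-0.1, -0.4, -0.6]
grip_width: 0.0855
finger_force: 0.0
```

Run:
```python
from h import *
s=observe();print(s["clock"],s["position"],s["tool_rot"],np.round(s["qpos"],2))
f=wrist();e=wproj(f,[.7358,-.0729,.026]);x,y=e.round().astype(int);print(e)
c=f["color"][y-70:y+70,x-70:x+70].max(2);n,l,st,cc=cv2.connectedComponentsWithStats((c<60).astype(np.uint8));i=1+st[1:,4].argmax()
(cx,cy),r=cv2.minEnclosingCircle(np.argwhere(l==i)[:,::-1].astype(np.float32));print(cx+x-70,cy+y-70,r,wplane(f,(cx+x-70,cy+y-70),.027))
print(togo([.7358,-.0729,.034],s["tool_rot"][2]))
```

```text
60.25 [ 0.73546606 -0.07252557  0.13342146] [ 3.14156760e+00 -3.68416245e-04  2.87653430e+00] [-0.02  0.81  0.08  1.34 -0.07  1.    1.37]
[321.13252226 197.226141  ]
321.26190185546875 198.0 43.428993225097656 [ 0.73620887 -0.07289893  0.027     ]
(array([-0.02, -0.02,  4.97]), 'turn about tool z units', np.float64(0.0))
```

Stopper confirmed at (0.736, -0.073). Grasping and lifting.

move_arm(
  plan=[
    [[-0.02, -0.02, 0.9, 0, 0, 0, 1], [0, 0, 0.9, 0, 0, 0, 1], [0, 0, 0.9, 0, 0, 0, 1], [0, 0, 0.9, 0, 0, 0, 1], [0, 0, 0.7, 0, 0, 0, 1], [0, 0, 0.4, 0, 0, 0, 1], [0, 0, 0.2, 0, 0, 0, 1], [0, 0, 0, 0, 0, 0, 1], [0, 0, 0, 0, 0, 0, -1], [0, 0, 0, 0, 0, 0, -1]],
  ],
  grip_force=80,
)

```text
clock: 61.3
position: [0.7363, -0.0729, 0.0365]
tool_rot: [3.141, 0.001, 2.88]
force: [0.3, -0.2, 0.3]
grip_width: 0.0592
finger_force: 0.0
```

move_arm(
  plan=[
    [[0, 0, 0, 0, 0, 0, -1], [0, 0, 0, 0, 0, 0, -1], [0, 0, 0, 0, 0, 0, -1], [0, 0, 0, 0, 0, 0, -1], [0, 0, 0, 0, 0, 0, -1], [0, 0, 0, 0, 0, 0, -1], [0, 0, 0, 0, 0, 0, -1], [0, 0, -0.5, 0, 0, 0, -1], [0, 0, -1, 0, 0, 0, -1], [0, 0, -1, 0, 0, 0, -1]],
  ],
)

```text
clock: 62.3
position: [0.7356, -0.0729, 0.0865]
tool_rot: [-3.141, -0.001, 2.88]
force: [0.1, 0.7, -1.9]
grip_width: 0.0234
finger_force: 78.5
```

move_arm(
  plan=[
    [[0, 0, -1, 0, 0, 0, -1], [0, 0, -1, 0, 0, 0, -1], [0, 0, -1, 0, 0, 0, -1], [0, 0, -1, 0, 0, 0, -1], [0, 0, -1, 0, 0, 0, -1], [0, 0, -1, 0, 0, 0, -1], [0, 0, -1, 0, 0, 0, -1], [0, 0, -1, 0, 0, 0, -1], [0, 0, -0.5, 0, 0, 0, -1], [0, 0, 0, 0, 0, 0, -1]],
  ],
)

```text
clock: 63.3
position: [0.7363, -0.073, 0.2572]
tool_rot: [3.141, 0.002, 2.88]
force: [1.0, -1.0, -2.1]
grip_width: 0.0239
finger_force: 78.5
```

Run:
```python
from h import *
s=observe();print(s["position"],togo([.5797,.2147,.22],s["tool_rot"][2]))
```

```text
[ 0.73625795 -0.07296765  0.25724748] (array([11.29, 11.87,  1.84]), 'turn about tool z units', np.float64(-0.0))
```

move_arm(
  plan=[
    [[0.87, 0.91, 0, 0, 0, 0, -1], [0.87, 0.91, 0, 0, 0, 0, -1], [0.87, 0.91, 0, 0, 0, 0, -1], [0.87, 0.91, 0, 0, 0, 0, -1], [0.87, 0.91, 0, 0, 0, 0, -1], [0.87, 0.91, 0, 0, 0, 0, -1], [0.87, 0.91, 0, 0, 0, 0, -1], [0.87, 0.91, 0, 0, 0, 0, -1], [0.87, 0.91, 0, 0, 0, 0, -1], [0.87, 0.91, 0, 0, 0, 0, -1]],
  ],
)

```text
clock: 64.3
position: [0.6138, 0.1487, 0.2546]
tool_rot: [-3.141, -0.001, 2.88]
force: [0.8, 0.5, -1.6]
grip_width: 0.0238
finger_force: 78.6
```

move_arm(
  plan=[
    [[0.87, 0.91, 0, 0, 0, 0, -1], [0.87, 0.91, 0, 0, 0, 0, -1], [0.87, 0.91, 0, 0, 0, 0, -1], [0, 0, 0.5, 0, 0, 0, -1], [0, 0, 0.5, 0, 0, 0, -1], [0, 0, 0.5, 0, 0, 0, -1], [0, 0, 0, 0, 0, 0, -1], [0, 0, 0, 0, 0, 0, -1], [0, 0, 0, 0, 0, 0, -1], [0, 0, 0, 0, 0, 0, -1]],
  ],
)

```text
clock: 65.3
position: [0.5789, 0.2141, 0.2261]
tool_rot: [3.141, 0.001, 2.88]
force: [-0.1, 0.2, -2.1]
grip_width: 0.0238
finger_force: 78.7
```

Run:
```python
from h import *
s=observe();print(s["position"],s["tool_rot"],togo([.5797,.2147,.178],s["tool_rot"][2]))
```

```text
[0.57886073 0.21405891 0.22610285] [3.14119106e+00 5.34951029e-04 2.87950283e+00] (array([-0.03,  0.04,  2.41]), 'turn about tool z units', np.float64(-0.0))
```

move_arm(
  plan=[
    [[-0.03, 0.04, 0.4, 0, 0, 0, -1], [0, 0, 0.5, 0, 0, 0, -1], [0, 0, 0.4, 0, 0, 0, -1], [0, 0, 0.4, 0, 0, 0, -1], [0, 0, 0.3, 0, 0, 0, -1], [0, 0, 0.2, 0, 0, 0, -1], [0, 0, 0.1, 0, 0, 0, -1], [0, 0, 0, 0, 0, 0, -1], [0, 0, 0, 0, 0, 0, -1], [0, 0, 0, 0, 0, 0, -1]],
  ],
)

```text
clock: 66.3
position: [0.5795, 0.2148, 0.18]
tool_rot: [3.141, 0.0, 2.88]
force: [-0.2, -0.7, -2.2]
grip_width: 0.0231
finger_force: 78.8
```

move_arm(
  plan=[
    [[0, 0, 0.05, 0, 0, 0, -1], [0, 0, 0.05, 0, 0, 0, -1], [0, 0, 0, 0, 0, 0, -1], [0, 0, 0.05, 0, 0, 0, -1], [0, 0, 0, 0, 0, 0, -1], [0, 0, 0.05, 0, 0, 0, -1], [0, 0, 0, 0, 0, 0, -1], [0, 0, 0, 0, 0, 0, -1], [0, 0, 0, 0, 0, 0, -1], [0, 0, 0, 0, 0, 0, -1]],
  ],
)

```text
clock: 67.3
position: [0.5798, 0.215, 0.1788]
tool_rot: [3.14, 0.002, 2.88]
force: [-16.0, -6.3, 42.7]
grip_width: 0.0237
finger_force: 83.7
```

It is seated: contact at TCP 0.1788 against the expected 0.179, with 43 N of press. Relieving the load and releasing.

move_arm(
  plan=[
    [[0, 0, -0.08, 0, 0, 0, -1], [0, 0, 0, 0, 0, 0, -1], [0, 0, 0, 0, 0, 0, 0.1], [0, 0, 0, 0, 0, 0, 0.1], [0, 0, 0, 0, 0, 0, 1], [0, 0, 0, 0, 0, 0, 1], [0, 0, 0, 0, 0, 0, 1], [0, 0, -0.5, 0, 0, 0, 1], [0, 0, -0.8, 0, 0, 0, 1], [0, 0, -0.8, 0, 0, 0, 1]],
  ],
)

```text
clock: 68.3
position: [0.5794, 0.2148, 0.2204]
tool_rot: [-3.142, -0.0, 2.88]
force: [-0.0, -0.1, 0.7]
grip_width: 0.0854
finger_force: 0.0
```

move_arm(
  plan=[
    [[0, 0, -0.8, 0, 0, 0, 1], [0, 0, -0.8, 0, 0, 0, 1], [0, 0, 0, 0, 0, 0, 1], [0, 0, 0, 0, 0, 0, 1], [0, 0, 0, 0, 0, 0, 1], [0, 0, 0, 0, 0, 0, 1], [0, 0, 0, 0, 0, 0, -1], [0, 0, 0, 0, 0, 0, -1], [0, 0, 0, 0, 0, 0, -1], [0, 0, 0, 0, 0, 0, -1]],
  ],
)

```text
clock: 69.3
position: [0.5794, 0.2148, 0.2512]
tool_rot: [-3.142, -0.0, 2.88]
force: [-1.0, 0.4, -0.5]
grip_width: 0.0285
finger_force: 0.0
```

Run:
```python
from h import *
s=observe();print(s["position"])
f=wrist();t=grab_frame("top");sc=grab_frame("scene")
def dark(im,e,r,thr):
    x,y=np.round(e).astype(int);c=im[y-r:y+r,x-r:x+r].max(2);n,l,st,cc=cv2.connectedComponentsWithStats((c<thr).astype(np.uint8));i=1+st[1:,4].argmax()
    (cx,cy),R_=cv2.minEnclosingCircle(np.argwhere(l==i)[:,::-1].astype(np.float32));return np.array([cx+x-r,cy+y-r]),R_,st[i][4],cc[i]+[x-r,y-r]
e=wproj(f,[.5797,.2147,.173]);q=dark(f["color"],e,75,60);print('head wrist',e,q,wplane(f,q[0],.173))
# lever ball, triangulate top & scene
for n,im,e,thr in (('top',t,(301,186),50),('scene',sc,(338.8,200.4),90)):
    print(n,dark(im["color"],e,7,thr))
a=cv2.resize(sc["color"][170:270,305:460,::-1],None,fx=2.6,fy=2.6,interpolation=cv2.INTER_CUBIC);b=f["color"][100:360,130:500,::-1]
cv2.imwrite("pics/c11.png",np.hstack([a,b]));print(a.shape)
```

```text
[0.57936717 0.21477613 0.25122791]
head wrist [321.5275132  207.52885097] (array([321.5       , 243.45082092]), 83.8826904296875, np.int32(8953), array([321.81112476, 219.65117838])) [0.6081092  0.20706431 0.173     ]
top (array([301.06140327, 186.41228056]), 6.1043171882629395, np.int32(110), array([301.22727273, 186.65454545]))
scene (array([339.125, 200.5  ]), 5.89633846282959, np.int32(95), array([338.66315789, 200.35789474]))
(260, 403, 3)
```

View pics/c11.png

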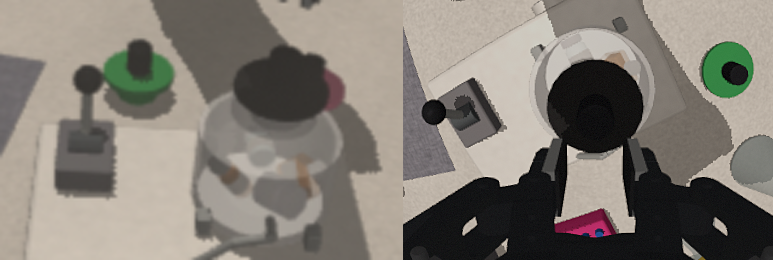

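The stopper head is centred and flat on the rim: the wrist view shows it at about (323,207) against a predicted (321.5,207.5). The containers are visible inside the jar. The lever ball is at wrist pixel (160,212), leaning towards the robot. Triangulating it.

Run:
```python
from h import *
t=grab_frame("top");sc=grab_frame("scene");w=wrist()
def ray(f,uv):
    K=f["intrinsics"];d=rot(f["orientation"])@np.array([(uv[0]-K[0][2])/K[0][0],(uv[1]-K[1][2])/K[1][1],1]);return np.array(f["position"]),d/np.linalg.norm(d)
def wr(uv): p=wplane(w,uv,0);o=w["T"][:3,3];d=p-o;return o,d/np.linalg.norm(d)
def tri(rs):
    A=sum(np.eye(3)-np.outer(d,d) for o,d in rs);b=sum((np.eye(3)-np.outer(d,d))@o for o,d in rs);return np.linalg.solve(A,b)
r=[ray(t,(301.1,186.5)),ray(sc,(338.9,200.4)),wr((160.5,212))]
print(tri(r[:2]),tri(r[1:]),tri([r[0],r[2]]));p=tri(r);print(p)
print(np.round(observe()["qpos"],2))
```

```text
[0.55844629 0.05624887 0.12994589] [0.55692067 0.0547949  0.12851184] [0.55697364 0.05726121 0.13229857]
[0.5576708  0.05602563 0.12971309]
[-0.49  0.49  0.05  1.6  -0.03  1.05  0.88]
```

move_arm(
  plan=[
    [[0.1, -0.9, 0, 0, 0, 0, -1], [0.1, -0.9, 0, 0, 0, 0, -1], [0.1, -0.9, 0, 0, 0, 0, -1], [0.1, -0.9, 0, 0, 0, 0, -1], [0.1, -0.9, 0, 0, 0, 0, -1], [0.1, -0.9, 0, 0, 0, 0, -1], [0.1, -0.9, 0, 0, 0, 0, -1], [0.1, -0.9, 0, 0, 0, 0, -1], [0.1, -0.9, 0, 0, 0, 0, -1], [0.1, -0.75, 0, 0, 0, 0, -1]],
  ],
)

```text
clock: 70.6
position: [0.5137, 0.0474, 0.2514]
tool_rot: [-3.142, 0.0, 2.879]
force: [-0.5, 0.1, 0.3]
grip_width: -0.0002
finger_force: 0.0
```

move_arm(
  plan=[
    [[0, 0, 0.5, 0, 0, -1, -1], [0, 0, 0.5, 0, 0, -1, -1], [0, 0, 0.5, 0, 0, -1, -1], [0, 0, 0.5, 0, 0, -1, -1], [0, 0, 0.5, 0, 0, 0, -1], [0, 0, 0, 0, 0, 0, -1], [0, 0, 0, 0, 0, 0, -1], [0, 0, 0, 0, 0, 0, -1], [0, 0, 0, 0, 0, 0, -1], [0, 0, 0, 0, 0, 0, -1]],
  ],
)

```text
clock: 71.6
position: [0.5144, 0.0491, 0.2016]
tool_rot: [-3.142, 0.0, -2.985]
force: [-0.1, -0.1, -0.3]
grip_width: -0.0003
finger_force: 0.0
```

Run:
```python
from h import *
s=observe();print(s["position"],s["tool_rot"],s["grip_width"],togo([.513,.049,.107],s["tool_rot"][2]),togo([.593,.062,.107],s["tool_rot"][2]))
```

```text
[0.51436042 0.04909209 0.20158667] [-3.14155691e+00  4.67111647e-04 -2.98476937e+00] -0.0003034243562510901 (array([0.07, 0.01, 4.73]), 'turn about tool z units', np.float64(-0.0)) (array([-3.98,  0.02,  4.73]), 'turn about tool z units', np.float64(-0.0))
```

move_arm(
  plan=[
    [[0.07, 0, 0.8, 0, 0, 0, -1], [0, 0, 0.9, 0, 0, 0, -1], [0, 0, 0.9, 0, 0, 0, -1], [0, 0, 0.9, 0, 0, 0, -1], [0, 0, 0.8, 0, 0, 0, -1], [0, 0, 0.43, 0, 0, 0, -1], [0, 0, 0, 0, 0, 0, -1], [-0.3, 0, 0, 0, 0, 0, -1], [-0.3, 0, 0, 0, 0, 0, -1], [-0.3, 0, 0, 0, 0, 0, -1]],
  ],
)

```text
clock: 72.6
position: [0.5317, 0.0518, 0.1074]
tool_rot: [3.142, 0.001, -2.985]
force: [0.5, 0.3, -0.0]
grip_width: 0.0
finger_force: 0.0
```

move_arm(
  plan=[
    [[-0.25, 0, 0, 0, 0, 0, -1], [-0.25, 0, 0, 0, 0, 0, -1], [-0.25, 0, 0, 0, 0, 0, -1], [-0.25, 0, 0, 0, 0, 0, -1], [-0.25, 0, 0, 0, 0, 0, -1], [-0.25, 0, 0, 0, 0, 0, -1], [-0.25, 0, 0, 0, 0, 0, -1], [-0.25, 0, 0, 0, 0, 0, -1], [-0.25, 0, 0, 0, 0, 0, -1], [0, 0, 0, 0, 0, 0, -1]],
  ],
)

```text
clock: 73.6
position: [0.5758, 0.0588, 0.1066]
tool_rot: [-3.142, 0.0, -2.984]
force: [-0.8, -0.6, -0.1]
grip_width: 0.0001
finger_force: 0.0
```

move_arm(
  plan=[
    [[-0.15, 0, 0, 0, 0, 0, -1], [-0.15, 0, 0, 0, 0, 0, -1], [-0.15, 0, 0, 0, 0, 0, -1], [-0.1, 0, 0, 0, 0, 0, -1], [-0.1, 0, 0, 0, 0, 0, -1], [-0.1, 0, 0, 0, 0, 0, -1], [0, 0, 0, 0, 0, 0, -1], [0, 0, 0, 0, 0, 0, -1], [0, 0, 0, 0, 0, 0, -1], [0, 0, 0, 0, 0, 0, -1]],
  ],
)

```text
clock: 74.6
position: [0.5858, 0.0603, 0.106]
tool_rot: [-3.141, -0.009, -2.985]
force: [-27.7, -2.9, 15.9]
grip_width: -0.0002
finger_force: 15.8
```

Run:
```python
from h import *
s=observe();print(s["position"],s["force"])
sc=grab_frame("scene");c=sc["color"][175:240,315:370].max(2)
n,l,st,cc=cv2.connectedComponentsWithStats((c<90).astype(np.uint8));print([(cc[i]+[315,175]).round(1).tolist()+st[i].tolist() for i in range(1,n) if st[i][4]>20])
for a in (-.5,0,.5): print(a,proj(sc,np.array([.586,.0606,.077])+.06*np.array([np.sin(a)*.987,np.sin(a)*.16,np.cos(a)])))
```

```text
[0.58578086 0.06026835 0.10596906] [-27.71676884  -2.858181    15.8648401 ]
[[342.1, 199.9, 0, 0, 55, 65, 2095]]
-0.5 [339.38624998 200.28261085]
0 [338.38498108 205.51250335]
0.5 [337.135216   216.50871846]
```

27.7 N means it is at the stop. Backing off, retreating and checking.

move_arm(
  plan=[
    [[0.4, 0, 0, 0, 0, 0, -1], [0.8, 0, 0, 0, 0, 0, -1], [0.8, 0, 0, 0, 0, 0, -1], [0.8, 0, 0, 0, 0, 0, -1], [0.8, 0, -0.5, 0, 0, 0, -1], [0, 0, -1, 0, 0, 0, -1], [0, 0, -1, 0, 0, 0, -1], [0, 0, -1, 0, 0, 0, -1], [0, 0, -1, 0, 0, 0, -1], [0, 0, -1, 0, 0, 0, -1]],
  ],
)

```text
clock: 75.65
position: [0.5191, 0.0497, 0.2178]
tool_rot: [-3.142, 0.001, -2.985]
force: [-0.9, 0.2, 0.2]
grip_width: -0.0002
finger_force: 0.0
```

move_arm(
  plan=[
    [[0, 0, -1, 0, 0, 0, -1], [0, -0.9, 0, 0, 0, 0, -1], [0, -0.9, 0, 0, 0, 0, -1], [0, -0.9, 0, 0, 0, 0, -1], [0, 0, 0, 0, 0, 0, -1], [0, 0, 0, 0, 0, 0, -1], [0, 0, 0, 0, 0, 0, -1], [0, 0, 0, 0, 0, 0, -1], [0, 0, 0, 0, 0, 0, -1], [0, 0, 0, 0, 0, 0, -1]],
  ],
)

```text
clock: 76.65
position: [0.5272, -0.0033, 0.2367]
tool_rot: [3.142, 0.0, -2.984]
force: [0.2, -0.7, -0.4]
grip_width: -0.0003
finger_force: 0.0
```

Run:
```python
from h import *
s=observe();print(s["clock"],s["position"],s["force"])
sc=grab_frame("scene");t=grab_frame("top")
def blobs(im,x0,y0,x1,y1,thr):
    c=im[y0:y1,x0:x1].max(2);n,l,st,cc=cv2.connectedComponentsWithStats((c<thr).astype(np.uint8));return [((cc[i]+[x0,y0]).round(1).tolist(),(st[i]+[x0,y0,0,0,0]).tolist()) for i in range(1,n) if st[i][4]>20]
for th in (45,55,70): print('scene',th,blobs(sc["color"],318,185,362,245,th))
for th in (25,35): print('top',th,blobs(t["color"],285,160,320,200,th))
for a in (-.5,0,.5):
    P=np.array([.586,.0606,.077])+.06*np.array([np.sin(a)*.987,np.sin(a)*.16,np.cos(a)]);print(a,proj(sc,P),proj(t,P))
print('head scene',blobs(sc["color"],385,185,440,220,70))
```

```text
76.65 [ 0.5272283  -0.00331299  0.23672146] [ 0.23327514 -0.7204302  -0.44940646]
scene 45 []
scene 55 [([358.0, 192.2], [354, 186, 8, 13, 89]), ([337.4, 216.7], [332, 212, 12, 10, 96])]
scene 70 [([357.8, 192.3], [354, 185, 8, 16, 108]), ([337.2, 228.1], [326, 211, 22, 32, 552])]
top 25 []
top 35 []
-0.5 [339.38624998 200.28261085] [301.68651853 186.81200263]
0 [338.38498108 205.51250335] [300.34105766 173.7719701 ]
0.5 [337.135216   216.50871846] [299.30225553 162.48459178]
head scene [([413.2, 202.8], [395, 188, 36, 29, 770])]
```

The lever ball is at scene pixel (337.4,216.7) against (337.1,216.5) predicted for fully on. The stopper is unchanged, and the arm is clear of everything.

```bash
python3 -c "
from workcell import job_done
print(job_done())"
```

```text
the job is handed in; nothing more can be done
None
```

I handed the job in at about 77 s of the 210 s limit: all four containers on the mat are in the jar, the stopper is pressed flat on the rim, and the pump switch was then thrown fully to on.

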